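# Open the hanging-file box and hang a case folder in it

## Task

File the case folder: take the cream bottle off the lid of the grey file box and stand it upright on a free patch of desk, then lift the lid by its handle until it rests back on its stop, without letting it slam, and leave it open. Take the hanging folder (the one with steel hooks and a tall white tab) out of the desktop sorter and hang it by both hooks on the two rails in the box, in a free gap between the folders there. Drop nothing and leave all other things where they are.

Things in the scene. Friction and masses are not known exactly. Their poses are not given: they have to be found in the camera images.
- file_box: Grey open-topped file box, fixed: 172 (x) x 226 (y) x 125 mm high, walls 3 mm. Origin: centre of underside, z up; blank label on the front (-x), lid hinge along the top of the back wall. Two steel rails, 6 mm diameter, run along y inside at x = -69 and +69, tops at z = 105, y = -110 to 110. Two stop brackets stand 40 mm out behind at y = -70 and 70, up to z = 163.
- box_lid (a joint): Lid angle: 0 shut, 1.70 rad on its stop. It turns up and back about an axis along the box's y at x = +86, z = 125 mm. A shallow cover 172 x 226 x 25 mm, 0.25 to 0.5 kg, top at z = 150 mm when shut. Hinge almost free, slightly damped: it falls shut below about 1.3 rad and settles on its stop beyond that.
- lid_handle (a point): Middle of the lid's black handle bar: round, 10 mm thick, 88 mm of straight bar along y, 34 mm (to its centre) above the lid's top face, posts at y = -50 and 50 mm; when shut it is 154 mm in front of the hinge axis and 59 mm above it. Moves and turns with the lid; axes as the box's when shut.
- folder: Hanging folder to file, 0.08 to 0.13 kg, upright in a sorter slot. Origin: centre of underside, x along it, z up. Board pocket 124 x 10 x 75 mm; steel strip 159 x 8 mm on top, z 75 to 81; white tab 40 x 8 mm in the middle, z 81 to 111. End lips (x 75.5 to 79.5, down to z = 66) form 13.5 mm notches that take the rails; hung, its origin is 30 mm above the box's. Same either way round.
- sorter: Dark steel desktop sorter, fixed: base 120 (x) x 112 (y) x 6 mm, six upright plates up to z = 60 making five slots 16 mm wide along x, at y = -40, -20, 0, 20, 40 mm. Origin: centre of its underside, z up.
- bottle: Pale cream plastic bottle with a white screw cap, 64 mm across, 129 mm high, 0.2 to 0.42 kg; at first it stands on the box's lid behind the handle. Cap 37 mm across, z 109 to 129; shoulder below it about 44 mm across. Origin: centre of its underside, z up.
- hung_1: Folder already hanging in the box, anywhere along the rails: same shape as the folder to file, but its tab is 26 mm wide and off the middle, at x = +42 mm. Origin: centre of its underside, z up.
- hung_2: Folder already hanging in the box, anywhere along the rails: same shape as the folder to file, but its tab is 26 mm wide and off the middle, at x = -42 mm. Origin: centre of its underside, z up.
- hung_3: Folder already hanging in the box, anywhere along the rails: same shape as the folder to file, but its tab is 26 mm wide and off the middle, at x = +42 mm. Origin: centre of its underside, z up.
- binder_1: Plain black notebook standing in a sorter slot, 130 (x) x 10 (y) x 70 mm, no hooks, no tab. Origin: centre of its underside, z up. Leave in place.
- binder_2: Plain black notebook standing in a sorter slot, 130 (x) x 10 (y) x 70 mm, no hooks, no tab. Origin: centre of its underside, z up. Leave in place.
- stapler: Desk stapler lying in front of the printer, 34 (x) x 128 (y) x 38 mm, origin: centre of its underside; bystander. Behind it, beyond x = 400 mm, the printer's sheet and tray cover the desk from y = -60 to about 200; the sheet's left edge runs from (x, y) = (400, 172) to (548, 195), the tray's from (458, 221) to (557, 236). The desk's front edge is at x = 312.
- vial_amber: Amber vial with ribbed cap beside the file box, 41 mm across, 86 mm high. Origin: centre of its underside. Bystander. Fixed things not listed: between file box and sorter the black printer, about x 540 to 830, y -100 to 280 mm, 184 mm high; behind the file box, beyond x = 640 mm, tape roll, ink pad, stamp, tub and bottles up to 160 mm high.
- jar_small: White jar beside the sorter (to its left), 38 mm across, 67 mm high. Origin: centre of its underside. Bystander. Behind the sorter, beyond x = 630 mm, a fixed bottle and a lamp.

How it is judged:
By the outcome, as a careful person would: the job done as asked, in the order asked, and still so for the second after the job is handed in, with the robot touching nothing.
It also fails if it takes over 72 s, if anything falls off the work surface, if the arm or the gripper's body presses on something with over 40 N, if the wrist force passes 120 N, or if a joint passes its speed limit or range.

## Robot

A 6-joint arm with a two-finger parallel gripper is mounted at the origin on a cart in front of the work surface, level with it; the furniture and walls round the work are solid. World frame = base frame: x ahead of the robot, y to its left, z up, the work surface at z = 0. Lengths are in m, angles in degrees, forces in N, time in s.
With the tool pointing down it reaches from about 0.4 to 0.825 m from the base axis. Payload 7 kg.
Tool frame: the origin (TCP) lies at the very end of the fingers, on their centre line; the grasp point (between the pads) lies 19 mm behind it (r.grip_depth is the distance from the TCP to the grasp point, in m); z points along the fingers, y is the line along which they close (so a half turn about z gives the same grasp; the last joint's range is limited). The gripper opens to 88 mm and grips with 3 to 60 N. Pads are 19 mm wide; open, the fingers measure 130 mm over their backs; the gripper's body (78 mm by 193 mm) begins 47 mm behind the grasp point.
Start: joints at [-51.732, 20.546, 0.682, 0, -70.136, -16.507], TCP at [0.25, -0.627, 0.19] pointing down, gripper open.
Joint ranges: [-176.03, 176.03], [-82.01, 121.73], [-58.28, 71.71], [-173.87, 95.51], [-174.79, -0.11], [-173.66, 173.66]. Speed limits (degrees/s): [136.94, 136.94, 172.46, 180, 180, 180].

## Interface

Orientations are given as [roll, pitch, yaw] about the fixed x, y, z axes, in that order (R = Rz(yaw) Ry(pitch) Rx(roll)).
In Python, from plant import r gives the robot as it stands.
- The arm moves only by the tool play_rows, never from a script. Its argument "rows" is a list that holds one entry, the list of rows, each a list of 5 numbers: the closure, from 0 (fully open) to 1 (shut), then the shift along the tool's x, y, z each as a share of 0.5 m, from -1 to 1, then the turn about the tool's z as a share of 1.5 rad, from -1 to 1. A call has exactly 8 rows; each row is the pose to reach, as a shift and turn from the pose commanded when the call began, along the tool's axes at that moment; what a row does not reach only later rows make up. A row lasts 1/12 s, in which the tool goes at most 41.7 mm and 7.16 degrees, less where a joint would pass 70% of its speed; a pose out of reach is approached as far as the arm can. A call with a number of a shift or a turn outside -1 to 1 is refused whole. A call with a gripper value outside its range is refused whole. The fingers move at their own pace and stop on an object; "squeeze" is the grip in N (left out, the last holds). Time passes only in rows, so rows that repeat a pose let the fingers close, or fill a call up. It gives the time, the measured TCP pose, the force, the opening and the grip force at its end, in the units of the state.
- r.get_state(): the state, without advancing time (a new reading comes with each control period).
- r.capture(name): name is "scene" or "side" or "wrist"; returns the picture (384x512x3 uint8, red, green, blue); there is no depth.
- r.camera_info(name): a dict with "fovy" (degrees; the focal length in pixels is half the picture's height over the tangent of half this angle, whatever the lens; pixels are square), "cx", "cy" (the principal point, pixels), "k1" (the pictures are not rectified: a ray, as slopes to the right and down, at radius r is drawn at 1 + k1 r^2 times it, then the intrinsics apply), "pose" (4x4, takes a point from camera to world coordinates). Camera axes: x right, y down, z forward; pixel columns grow to the right and rows downward; lengths in m; the calibration is good to about 2 mm. A picture is of the moment at which its call begins: read the wrist's pose just before it. camera_info takes no time and is no camera call; for the wrist camera it gives the pose at the moment of the call.
- r.close_job(): hands the job in; it is judged then, once.
The state is a dict: "time_s": time; "joints": joint angles; "qd": joint speeds; "joint_torque": joint torques, N m; "tcp_pos": TCP position; "eef_rot": TCP orientation; "contact_force": force on the tool from outside, world axes, zero at the start; "moment": the same for the moment, N m; "gripper_width": finger opening in m; "gripper_force": force on a finger pad.
Only numpy, scipy, OpenCV 4.12 (cv2) and the standard library are available. Lean on these libraries where they do the work, as an engineer would, in place of code of your own. Each camera call takes 0.05 s, during which the arm holds its last target. There are 200 camera calls.

## Working session

There is one attempt and no reset: what is moved stays moved. The work goes in short steps, Python scripts to look and compute and a tool call to move; the robot and the scene stay as the last step left them, time stands still between calls to the robot, and variables do not carry over. Pictures are saved under pics/ and viewed, at most 10 in all, crops included, and the job is handed in when it is done.

Besides the shell and the picture viewer there is one more tool, called after "Call:" by a JSON object that holds its "name" and its "arguments", one argument or row to a line. play_rows: Moves the arm, as the interface text tells. Its arguments: {"type":"object","properties":{"rows":{"type":"array","items":{"type":"array","items":{"type":"array","items":{"type":"number"}}}},"squeeze":{"type":"number"}},"required":["rows"]}

```bash
ls; mkdir -p pics; python3 - <<'E'
from plant import r
import cv2,numpy as np
np.set_printoptions(precision=4,suppress=True)
s=r.get_state(); print(s)
for n in ["scene","side","wrist"]:
    i=r.camera_info(n); print(n,i)
    im=r.capture(n); cv2.imwrite(f"pics/{n}0.png",im[:,:,::-1])
E
```

```text
pics
{'time_s': 0.0, 'joints': array([-51.7321,  20.5911,   0.6349,  -0.0209, -70.1374, -16.5065]), 'qd': array([ 0.021 ,  0.0497, -0.0675, -0.0294, -0.0641,  0.0003]), 'joint_torque': array([  0.0001, -58.2712,  29.3061,   6.997 ,   0.0071,  -0.0001]), 'tcp_pos': array([ 0.25  , -0.6264,  0.1894]), 'eef_rot': array([ 179.9047,   -0.0078, -158.2457]), 'contact_force': array([-0.0835,  0.487 , -0.3203]), 'moment': array([-0.0163,  0.0187, -0.014 ]), 'gripper_force': 0.0, 'gripper_width': 0.0878199290270543}
scene {'fovy': 51.13858475889087, 'cx': 255.34901047146695, 'cy': 193.70259670060236, 'k1': -0.008331606723748242, 'pose': array([[ 0.6156, -0.6051,  0.5049, -0.3108],
       [-0.788 , -0.4803,  0.3851, -0.534 ],
       [ 0.0094, -0.6349, -0.7725,  1.2885],
       [ 0.    ,  0.    ,  0.    ,  1.    ]])}
side {'fovy': 49.68346031963578, 'cx': 261.6998298214652, 'cy': 192.8768789323601, 'k1': -0.07285635830831523, 'pose': array([[-0.507 , -0.7494,  0.4259, -0.1103],
       [-0.8619,  0.4423, -0.2479,  0.3808],
       [-0.0026, -0.4927, -0.8702,  1.3144],
       [ 0.    ,  0.    ,  0.    ,  1.    ]])}
wrist {'fovy': 58.66421110469235, 'cx': 252.94957861096026, 'cy': 187.78259898903042, 'k1': -0.08689577093307208, 'pose': array([[-0.3716,  0.89  ,  0.2643,  0.1789],
       [ 0.9284,  0.3558,  0.1073, -0.6546],
       [ 0.0015,  0.2852, -0.9585,  0.3854],
       [ 0.    ,  0.    ,  0.    ,  1.    ]])}
```

```bash
python3 - <<'E'
import cv2
for n in ["scene","side"]:
    im=cv2.imread(f"pics/{n}0.png"); cv2.imwrite(f"pics/{n}0b.png",cv2.resize(im,(768,576),interpolation=cv2.INTER_CUBIC))
E
```

```text
(no output)
```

View pics/scene0b.png

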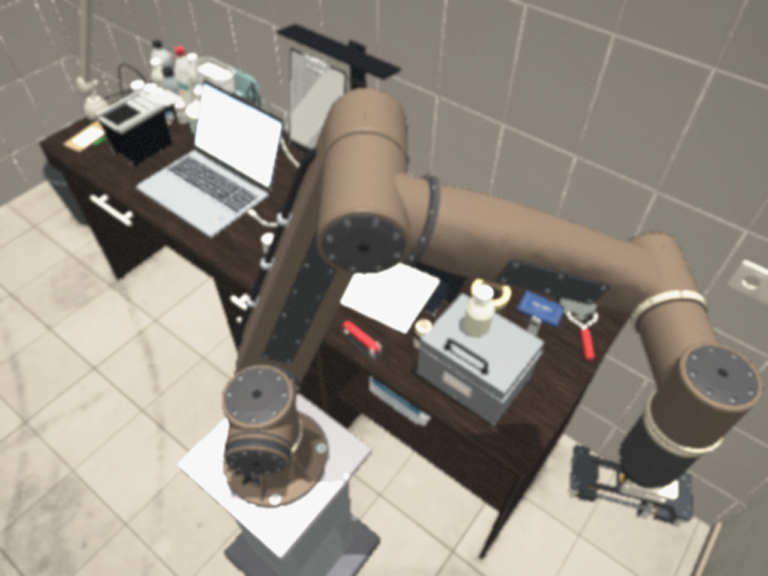

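View pics/side0b.png

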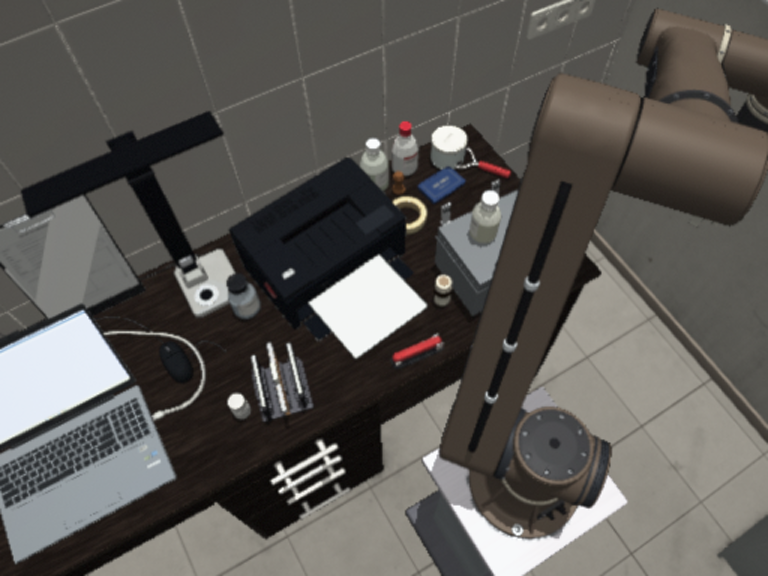

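```bash
cat > h.py <<'E'
import numpy as np,cv2
from plant import r
np.set_printoptions(precision=4,suppress=True)
def K(i):
    f=192/np.tan(np.radians(i["fovy"]/2)); return f
def ray(i,u,v):
    f=K(i); d=np.array([(u-i["cx"])/f,(v-i["cy"])/f]); s=d.copy()
    for _ in range(20): s=d/(1+i["k1"]*(s@s))
    P=i["pose"]; return P[:3,3],P[:3,:3]@np.array([s[0],s[1],1])
def onz(i,u,v,z):
    o,d=ray(i,u,v); return o+d*(z-o[2])/d[2]
def proj(i,p):
    P=i["pose"]; c=P[:3,:3].T@(np.asarray(p)-P[:3,3]); s=c[:2]/c[2]; s=s*(1+i["k1"]*(s@s)); return s*K(i)+[i["cx"],i["cy"]]
def box(pts_or_o,yaw,p):
    c,s=np.cos(yaw),np.sin(yaw); return np.asarray(pts_or_o)+np.array([[c,-s,0],[s,c,0],[0,0,1]])@np.asarray(p)
def shot(n,name):
    i=r.camera_info(n); im=np.ascontiguousarray(r.capture(n)[:,:,::-1]); cv2.imwrite(f"pics/{name}.png",im); return i,im
def tomove(p,yaw=None):
    "world target TCP -> shares for play_rows (from the commanded pose ~ measured)"
    s=r.get_state(); R=cv2.Rodrigues(np.zeros(3))[0]
    from scipy.spatial.transform import Rotation as Ro
    R=Ro.from_euler("xyz",s["eef_rot"],degrees=True).as_matrix()
    d=R.T@(np.asarray(p)-s["tcp_pos"])/0.5
    t=None
    if yaw is not None:
        t=-(yaw-s["eef_rot"][2]); t=(t+90)%180-90; t=np.radians(t)/1.5
    return d,t
E
python3 - <<'E'
from h import *
s=r.camera_info("scene"); d=r.camera_info("side")
print("lid FL,BL,BR,FR")
for u,v in [(419,343),(467,298),(543,349),(497,397)]: print(onz(s,u/1.5,v/1.5,.15))
print("cap top scene",onz(s,484/1.5,290/1.5,.279),"side",onz(d,489/1.5,199/1.5,.279))
print("handle",onz(s,467/1.5,352/1.5,.184))
print("vial",onz(s,424/1.5,327/1.5,.086),onz(d,443/1.5,281/1.5,.086))
print("jar",onz(d,238/1.5,400/1.5,.067))
print("stapler",onz(d,417/1.5,349/1.5,.038))
for u,v in [(258,355),(295,346),(310,405),(266,416),(273,345),(282,385)]: print("sort",onz(d,u/1.5,v/1.5,.07))
im=cv2.imread("pics/side0.png"); c=cv2.resize(im[215:295,140:240],(800,640),interpolation=cv2.INTER_CUBIC)[:600]; cv2.imwrite("pics/sort.png",c)
E
```

```text
lid FL,BL,BR,FR
[ 0.3622 -0.1264  0.15  ]
[ 0.5417 -0.1405  0.15  ]
[ 0.524  -0.3575  0.15  ]
[ 0.3525 -0.3395  0.15  ]
cap top scene [ 0.487 -0.202  0.279] side [ 0.481  -0.1978  0.279 ]
handle [ 0.3881 -0.2352  0.184 ]
vial [ 0.4463 -0.0852  0.086 ] [ 0.4511 -0.0796  0.086 ]
jar [0.4347 0.442  0.067 ]
stapler [0.3543 0.0479 0.038 ]
sort [0.506  0.3622 0.07  ]
sort [0.4843 0.2829 0.07  ]
sort [0.3471 0.3155 0.07  ]
sort [0.3719 0.4054 0.07  ]
sort [0.511  0.3237 0.07  ]
sort [0.4168 0.3469 0.07  ]
```

View pics/sort.png

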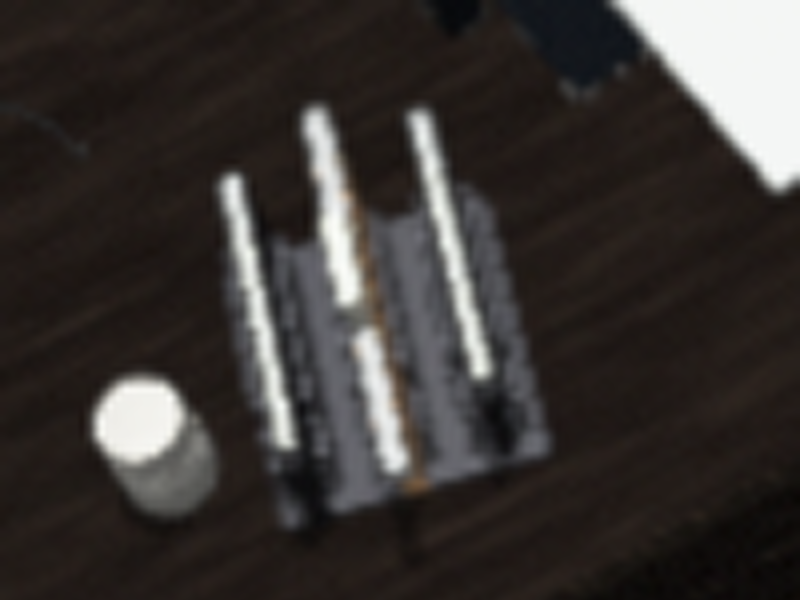

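```bash
python3 - <<'E'
from h import *
print(tomove([.43,-.24,.37],176))
E
```

```text
(array([-0.6207,  0.5851, -0.3601]), np.float64(0.29965237471448086))
```

Call:
{"name": "play_rows", "arguments": {
  "rows": [
    [[0, -0.04, 0.04, -0.06, 0.02], [0, -0.1, 0.09, -0.11, 0.06], [0, -0.16, 0.15, -0.17, 0.1], [0, -0.22, 0.21, -0.22, 0.15], [0, -0.28, 0.26, -0.27, 0.2], [0, -0.34, 0.32, -0.31, 0.25], [0, -0.4, 0.38, -0.34, 0.28], [0, -0.46, 0.43, -0.36, 0.3]]
  ]
}}

```text
time_s: 0.82
tcp_pos: [0.3701, -0.3692, 0.3612]
eef_rot: [-180.0, 0.1, 175.8]
contact_force: [2.4, -0.5, 0.0]
gripper_width: 0.0877
gripper_force: 0.0
```

```bash
python3 - <<'E'
from h import *
print(tomove([.43,-.24,.37],176)); s=r.get_state(); print(s["tcp_pos"],s["eef_rot"],s["joints"])
E
```

```text
(array([-0.1006,  0.2664, -0.0176]), np.float64(-0.0023540007698351))
[ 0.3701 -0.3692  0.3612] [-179.9658    0.0719  175.7977] [-23.3967   2.1648  -0.8676   0.0087 -86.8884 -70.8061]
```

Call:
{"name": "play_rows", "arguments": {
  "rows": [
    [[0, -0.03, 0.06, -0.01, 0], [0, -0.05, 0.12, -0.02, 0], [0, -0.07, 0.18, -0.02, 0], [0, -0.09, 0.23, -0.02, 0], [0, -0.1, 0.26, -0.02, 0], [0, -0.1, 0.27, -0.02, 0], [0, -0.1, 0.27, -0.02, 0], [0, -0.1, 0.27, -0.02, 0]]
  ]
}}

```text
time_s: 1.48
tcp_pos: [0.4291, -0.2396, 0.3697]
eef_rot: [-180.0, -0.0, 176.0]
contact_force: [-0.2, -0.4, -0.1]
gripper_width: 0.0876
gripper_force: 0.0
```

```bash
python3 - <<'E'
from h import *
i,im=shot("wrist","w1"); s=r.get_state(); print(s["tcp_pos"],s["eef_rot"],s["joints"])
cv2.imwrite("pics/w1b.png",cv2.resize(im,(768,576),interpolation=cv2.INTER_CUBIC))
E
```

```text
[ 0.429  -0.24    0.3697] [-179.9944   -0.0091  175.9686] [ -6.2479  -1.0175  -3.0471   0.006  -87.9792 -87.7837]
```

View pics/w1b.png

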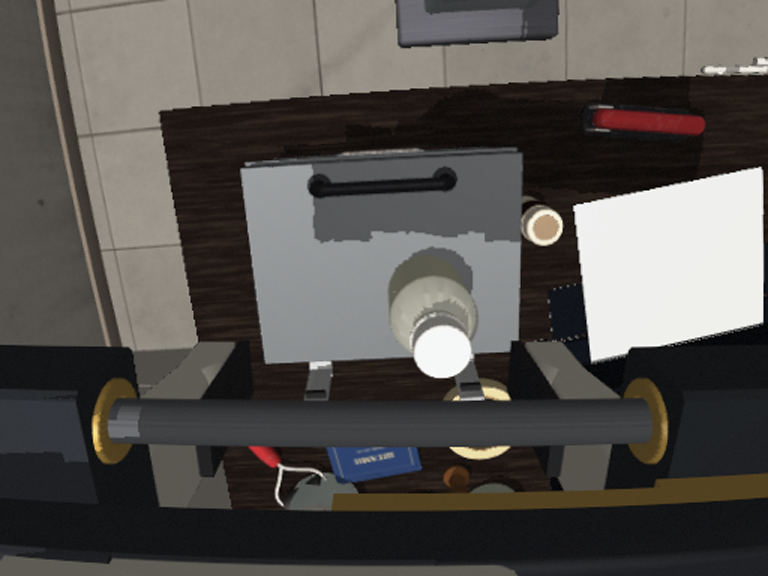

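```bash
python3 - <<'E'
from h import *
i=r.camera_info("wrist"); im=cv2.imread("pics/w1.png")
P=[onz(i,u/1.5,v/1.5,.15) for u,v in [(521,153),(519,341),(265,363),(242,167)]]
print("FL BL BR FR",*P)
P=np.array(P); print("centre",P.mean(0),"size",np.linalg.norm(P[0]-P[1]),np.linalg.norm(P[3]-P[0]))
for a,b in [(3,0),(2,1)]:
    d=P[b]-P[a]; print("yaw y",np.degrees(np.arctan2(-d[0],d[1])))
for a,b in [(0,1),(3,2)]:
    d=P[b]-P[a]; print("yaw x",np.degrees(np.arctan2(d[1],d[0])))
h=[onz(i,u/1.5,v/1.5,.184) for u,v in [(319,186),(448,178)]]; print("handle",h,(h[0]+h[1])/2,np.linalg.norm(h[1]-h[0]))
# cap: white blob
m=cv2.inRange(im,(235,235,235),(255,255,255)); n,l,st,c=cv2.connectedComponentsWithStats(m)
for k in range(1,n):
    if st[k,4]>300: print(st[k],c[k],onz(i,*c[k],.279))
print("vial",onz(i,545/1.5,226/1.5,.086))
for u,v in [(160,112),(200,340)]: print("desk right edge",onz(i,u/1.5,v/1.5,0))
for u,v in [(420,270),(390,310),(478,310)]: print(onz(i,u/1.5,v/1.5,.2))
E
```

```text
FL BL BR FR [ 0.377  -0.1226  0.15  ] [ 0.5388 -0.1233  0.15  ] [ 0.5444 -0.3497  0.15  ] [ 0.3725 -0.3457  0.15  ]
centre [ 0.4582 -0.2353  0.15  ] size 0.16188747135551623 0.22310436998603608
yaw y -1.1318879950190999
yaw y 1.4046624600477748
yaw x -0.24072141075377926
yaw x -1.3639895563143207
handle [array([ 0.389 , -0.2812,  0.184 ]), array([ 0.3898, -0.1859,  0.184 ])] [ 0.3894 -0.2335  0.184 ] 0.09530081005862595
[  383   112   125   128 12288] [447.8011 174.6104] [ 0.4373 -0.0656  0.279 ]
[277 218  37  34 968] [294.7562 234.438 ] [ 0.4846 -0.2047  0.279 ]
vial [ 0.4504 -0.0822  0.086 ]
desk right edge [ 0.3143 -0.4676  0.    ]
desk right edge [ 0.5786 -0.4666  0.    ]
[ 0.454  -0.2108  0.2   ]
[ 0.4838 -0.235   0.2   ]
[ 0.4885 -0.1683  0.2   ]
```

Call:
{"name": "play_rows", "arguments": {
  "rows": [
    [[0, -0.05, 0.04, 0, -0.01], [0, -0.09, 0.07, 0.02, -0.02], [0, -0.107, 0.079, 0.07, -0.035], [0, -0.107, 0.079, 0.13, -0.035], [0, -0.107, 0.079, 0.18, -0.035], [0, -0.107, 0.079, 0.21, -0.035], [0, -0.107, 0.079, 0.217, -0.035], [0.3, -0.107, 0.079, 0.217, -0.035]]
  ],
  "squeeze": 30
}}

```text
time_s: 2.2
tcp_pos: [0.4846, -0.2048, 0.2603]
eef_rot: [-180.0, -0.1, 178.9]
contact_force: [-0.2, 0.4, -0.4]
gripper_width: 0.0846
gripper_force: 0.0
```

Call:
{"name": "play_rows", "arguments": {
  "rows": [
    [[0.5, 0, 0, 0, 0], [1, 0, 0, 0, 0], [1, 0, 0, 0, 0], [1, 0, 0, 0, 0], [1, 0, 0, 0, 0], [1, 0, 0, 0, 0], [1, 0, 0, 0, 0], [1, 0, 0, 0, 0]]
  ]
}}

```text
time_s: 2.87
tcp_pos: [0.4855, -0.2038, 0.2613]
eef_rot: [-180.0, 0.0, 179.0]
contact_force: [0.1, -1.0, 0.1]
gripper_width: 0.0333
gripper_force: 0.0
```

```bash
python3 - <<'E'
from h import *
s=r.get_state(); print({k:s[k] for k in ["time_s","tcp_pos","eef_rot","contact_force","gripper_width","gripper_force"]})
print(tomove([.485,-.2045,.4],179)[0],tomove([.45,-.412,.113],179))
E
```

```text
{'time_s': 2.8667, 'tcp_pos': array([ 0.4855, -0.2038,  0.2613]), 'eef_rot': array([-179.9991,    0.0091,  178.9954]), 'contact_force': array([ 0.0934, -1.0181,  0.0998]), 'gripper_width': 0.03334166542106228, 'gripper_force': 0.0}
[ 0.0009 -0.0015 -0.2774] (array([ 0.0637, -0.4176,  0.2966]), np.float64(-5.348081670357948e-05))
```

Call:
{"name": "play_rows", "arguments": {
  "rows": [
    [[1, 0, 0, 0, 0], [1, 0, 0, 0, 0], [1, 0, 0, 0, 0], [1, 0, 0, 0, 0], [1, 0, 0, 0, 0], [1, 0, 0, 0, 0], [1, 0, 0, 0, 0], [1, 0, 0, 0, 0]]
  ]
}}

```text
time_s: 3.53
tcp_pos: [0.4854, -0.2039, 0.2612]
eef_rot: [-180.0, -0.0, 179.0]
contact_force: [-1.2, 0.4, 0.2]
gripper_width: 0.0004
gripper_force: 0.0
```

```bash
python3 - <<'E'
from h import *
i,im=shot("wrist","w2"); j,s=shot("side","s2")
c=s[100:210,230:400]
cv2.imwrite("pics/w2b.png",np.hstack([cv2.resize(im[150:330,100:400],(450,270)),cv2.resize(c,(340,270),interpolation=cv2.INTER_CUBIC)]))
E
```

```text
(no output)
```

View pics/w2b.png

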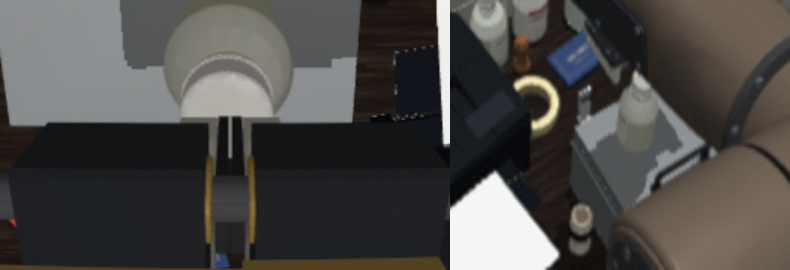

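```bash
python3 - <<'E'
from h import *
i=r.camera_info("wrist"); j=r.camera_info("side"); k=r.camera_info("scene"); 
print("tcp proj in wrist/side",proj(i,r.get_state()["tcp_pos"]),proj(j,r.get_state()["tcp_pos"]))
j,s2=shot("side","s2b"); k,c2=shot("scene","c2b")
def blob(n,roi):
    im=cv2.imread(f"pics/{n}.png"); x0,y0,x1,y1=roi
    m=cv2.inRange(im[y0:y1,x0:x1],(200,200,200),(255,255,255)); nn,l,st,c=cv2.connectedComponentsWithStats(m)
    for q in range(1,nn):
        if st[q,4]>20: print(n,st[q]+[x0,y0,0,0,0],c[q]+[x0,y0])
blob("side0",(300,110,350,170)); blob("s2b",(300,110,350,170))
blob("scene0",(290,170,350,240)); blob("c2b",(290,170,350,240))
blob("w1",(250,200,340,270)); blob("w2",(180,150,300,260))
a=cv2.resize(s2[90:190,250:390],(560,400),interpolation=cv2.INTER_CUBIC);cv2.imwrite("pics/v.png",a)
E
```

```text
tcp proj in wrist/side [251.6719 216.6387] [326.0285 134.3924]
side0 [322 128  11   9  75] [326.64   131.5333]
scene0 [ 290  187   60   53 1445] [321.9522 218.3522]
c2b [328 187  12  17  66] [334.7424 195.7576]
c2b [315 189  13  11  85] [320.7176 194.5059]
c2b [303 197   9   9  49] [307.551  201.2653]
c2b [324 210  26  30 477] [338.457  227.4843]
c2b [290 226   6   8  30] [292.1333 229.3667]
c2b [303 232  13   8  29] [308.2414 235.8276]
w1 [ 276  217   39   35 1032] [294.6764 234.1657]
```

View pics/v.png

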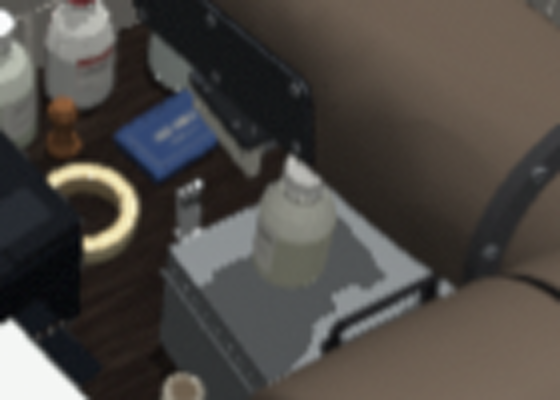

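```bash
cat >> h.py <<'E'
def tri(L):
    A=np.zeros((3,3));b=np.zeros(3)
    for i,u,v in L:
        o,d=ray(i,u,v); d=d/np.linalg.norm(d); M=np.eye(3)-np.outer(d,d); A+=M;b+=M@o
    p=np.linalg.solve(A,b); return p,[np.round(proj(i,p)-[u,v],1) for i,u,v in L]
E
python3 - <<'E'
from h import *
S=r.camera_info("scene");D=r.camera_info("side");W=r.camera_info("wrist")
# wrist pose at w1: same mount, tcp (0.429,-0.24,0.3697) yaw 175.97
from scipy.spatial.transform import Rotation as Ro
s=r.get_state()
def T(p,e):
    M=np.eye(4);M[:3,:3]=Ro.from_euler("xyz",e,degrees=True).as_matrix();M[:3,3]=p;return M
W1=dict(W);W1["pose"]=T([.429,-.24,.3697],[-179.994,-.009,175.969])@np.linalg.inv(T(s["tcp_pos"],s["eef_rot"]))@W["pose"]
im=cv2.imread("pics/scene0.png")[180:215,300:345]; m=cv2.inRange(im,(225,225,225),(255,255,255)); n,l,st,c=cv2.connectedComponentsWithStats(m); print(st[1:],c[1:]+[300,180])
print(tri([(D,326.6,131.5),(W1,294.7,234.2)]))
print(tri([(S,322.7,193.3),(D,326.6,131.5),(W1,294.7,234.2)]))
w=cv2.imread("pics/w2.png"); 
v=w[140:260,160:320]; cv2.imwrite("pics/v2.png",cv2.resize(v,(640,480),interpolation=cv2.INTER_CUBIC))
E
```

```text
[[ 16   8  12  12 104]
 [ 36  13   3   7  11]
 [ 31  21   2   2   3]
 [ 15  22  15  10  80]] [[321.4423 193.9519]
 [337.0909 195.9091]
 [331.3333 201.3333]
 [322.3    206.575 ]]
(array([ 0.4862, -0.2044,  0.2749]), [array([-0., -0.]), array([-0. , -0.1])])
(array([ 0.485 , -0.2032,  0.2791]), [array([-0. ,  0.6]), array([ 0.1, -0.4]), array([1.7, 0.5])])
```

View pics/v2.png

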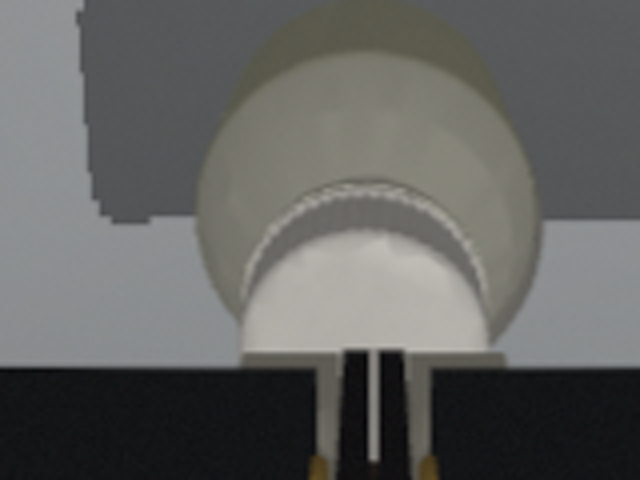

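```bash
python3 - <<'E'
from h import *
W=r.camera_info("wrist"); t=r.get_state()["tcp_pos"]; print(W["pose"][:3,3])
for z in (.25,.26,.27,.279):
    c=np.array([.4855,-.2045,z]); print(z,[proj(W,c+.0185*np.array(d)) for d in ([-1,0,0],[0,-1,0],[0,1,0])])
    print([onz(W,251.5,197.,z),onz(W,220.5,228,z),onz(W,282.5,228,z)])
E
```

```text
[ 0.4087 -0.2018  0.457 ]
0.25 [array([250.1605, 182.7967]), array([222.0703, 210.8253]), array([279.3719, 209.9368])]
[array([ 0.4764, -0.2038,  0.25  ]), array([ 0.4975, -0.2246,  0.25  ]), array([ 0.4982, -0.1839,  0.25  ])]
0.26 [array([250.0289, 187.309 ]), array([220.6747, 216.4834]), array([280.5652, 215.5614])]
[array([ 0.4731, -0.2037,  0.26  ]), array([ 0.4932, -0.2235,  0.26  ]), array([ 0.4938, -0.1847,  0.26  ])]
0.27 [array([249.8846, 192.2628]), array([219.1491, 222.6746]), array([281.87  , 221.7167])]
[array([ 0.4699, -0.2036,  0.27  ]), array([ 0.4889, -0.2224,  0.27  ]), array([ 0.4895, -0.1856,  0.27  ])]
0.279 [array([249.7421, 197.1543]), array([217.6495, 228.7663]), array([283.1527, 227.7742])]
[array([ 0.4669, -0.2035,  0.279 ]), array([ 0.4851, -0.2214,  0.279 ]), array([ 0.4856, -0.1864,  0.279 ])]
```

```bash
python3 - <<'E'
from h import *
D=r.camera_info("side");W=r.camera_info("wrist");print(r.grip_depth,[a for a in dir(r) if a[0]!='_'])
for z in (.261,.28,.299,.32):
    print(z,[((proj(D,[x,y,z])-[250,90])*4).round() for x in (.476,.495) for y in (-.183,-.204)], proj(W,[.476,-.204,z]).round(1))
s=cv2.imread("pics/s2b.png")[90:150,290:350]; cv2.imwrite("pics/v3.png",cv2.resize(s,(600,600),interpolation=cv2.INTER_CUBIC))
E
```

```text
0.0188 ['Unreachable', 'camera_info', 'capture', 'close_job', 'get_state', 'grip_depth']
0.261 [array([289., 197.]), array([311., 186.]), array([276., 180.]), array([297., 169.])] [251.1 202. ]
0.28 [array([292., 182.]), array([314., 171.]), array([278., 165.]), array([300., 154.])] [250.9 213.2]
0.299 [array([295., 167.]), array([318., 156.]), array([281., 150.]), array([304., 139.])] [250.7 226.7]
0.32 [array([299., 150.]), array([321., 139.]), array([285., 133.]), array([307., 122.])] [250.4 245.4]
```

View pics/v3.png

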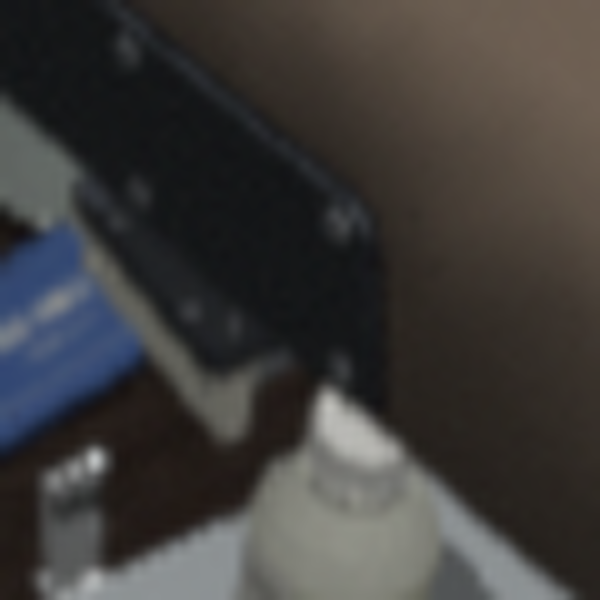

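Call:
{"name": "play_rows", "arguments": {
  "rows": [
    [[0, 0, 0, 0, 0], [0, 0, 0, 0, 0], [0, 0, 0, 0, 0], [0, 0, 0, 0, 0], [0, 0, 0, 0, 0], [0, 0, 0, 0, 0], [0, 0, 0, 0, 0], [0, 0, 0, 0, 0]]
  ],
  "squeeze": 10
}}

```text
time_s: 4.4
tcp_pos: [0.4854, -0.2038, 0.2612]
eef_rot: [180.0, 0.0, 179.0]
contact_force: [0.6, 0.4, 0.9]
gripper_width: 0.048
gripper_force: 0.0
```

Call:
{"name": "play_rows", "arguments": {
  "rows": [
    [[0, 0, 0, 0, 0], [0, 0, 0, 0, 0], [0, 0, 0, 0, 0], [0, 0, 0, 0.01, 0], [0, 0, 0, 0.03, 0], [0, 0, 0, 0.05, 0], [0, 0, 0, 0.07, 0], [0, 0, 0, 0.076, 0]]
  ]
}}

```text
time_s: 5.07
tcp_pos: [0.4842, -0.2035, 0.2206]
eef_rot: [180.0, -0.2, 179.0]
contact_force: [-0.5, 0.7, 0.5]
gripper_width: 0.0875
gripper_force: 0.0
```

Call:
{"name": "play_rows", "arguments": {
  "rows": [
    [[0.5, 0, 0, 0, 0], [0.5, 0, 0, 0, 0], [1, 0, 0, 0, 0], [1, 0, 0, 0, 0], [1, 0, 0, 0, 0], [1, 0, 0, 0, 0], [1, 0, 0, 0, 0], [1, 0, 0, 0, 0]]
  ]
}}

```text
time_s: 5.73
tcp_pos: [0.4855, -0.2039, 0.2233]
eef_rot: [-180.0, 0.0, 179.0]
contact_force: [-0.3, -0.5, -0.1]
gripper_width: 0.0399
gripper_force: 0.0
```

```bash
python3 - <<'E'
from h import *
shot("wrist","w3"); print(r.get_state())
E
```

```text
{'time_s': 5.7833, 'joints': array([ -1.4191,   5.2693, -14.9599,   0.0068, -69.7633, -89.6004]), 'qd': array([-0.0887,  0.0729,  0.0705,  0.1671, -0.0363,  0.0328]), 'joint_torque': array([  0.4198, -36.5364,  29.1928,   6.5133,   0.0054,   0.001 ]), 'tcp_pos': array([ 0.4854, -0.2039,  0.2233]), 'eef_rot': array([-179.9936,    0.0075,  178.9829]), 'contact_force': array([ 0.3509, -0.9118,  0.5775]), 'moment': array([-0.5431,  0.0784, -0.0006]), 'gripper_force': 10.0058337722162, 'gripper_width': 0.036789158035597}
```

Call:
{"name": "play_rows", "arguments": {
  "rows": [
    [[1, 0, 0, 0, 0], [1, 0, 0, 0, 0], [1, 0, 0, -0.01, 0], [1, 0, 0, -0.03, 0], [1, 0, 0, -0.055, 0], [1, 0.0, -0.02, -0.08, 0], [1, 0.01, -0.05, -0.09, 0], [1, 0.02, -0.09, -0.09, 0]]
  ],
  "squeeze": 35
}}

```text
time_s: 6.45
tcp_pos: [0.4755, -0.2486, 0.2704]
eef_rot: [-180.0, 0.2, 179.1]
contact_force: [1.1, 0.3, -3.7]
gripper_width: 0.0363
gripper_force: 35.0
```

Call:
{"name": "play_rows", "arguments": {
  "rows": [
    [[1, 0.01, -0.04, 0, 0], [1, 0.02, -0.09, 0, 0], [1, 0.03, -0.14, 0, 0], [1, 0.04, -0.19, 0, 0], [1, 0.044, -0.24, 0, 0], [1, 0.044, -0.28, 0.01, 0], [1, 0.044, -0.31, 0.02, 0], [1, 0.044, -0.327, 0.03, 0]]
  ]
}}

```text
time_s: 7.12
tcp_pos: [0.4495, -0.4131, 0.2526]
eef_rot: [180.0, -0.0, 178.9]
contact_force: [-0.2, 0.6, -3.0]
gripper_width: 0.0365
gripper_force: 35.0
```

```bash
python3 - <<'E'
from h import *
s=r.get_state(); print({k:s[k] for k in ["time_s","tcp_pos","contact_force","gripper_width","gripper_force"]})
print(tomove([.45,-.412,.0745],179))
E
```

```text
{'time_s': 7.1167, 'tcp_pos': array([ 0.4495, -0.4131,  0.2526]), 'contact_force': array([-0.1739,  0.6492, -3.0483]), 'gripper_width': 0.03652353790961609, 'gripper_force': 35.00676587828529}
(array([-0.0013,  0.0021,  0.3563]), np.float64(-0.0009741034554081629))
```

Call:
{"name": "play_rows", "arguments": {
  "rows": [
    [[1, 0, 0, 0.03, 0], [1, 0, 0, 0.08, 0], [1, 0, 0, 0.13, 0], [1, 0, 0, 0.18, 0], [1, 0, 0, 0.23, 0], [1, 0, 0, 0.28, 0], [1, 0, 0, 0.31, 0], [1, 0, 0, 0.33, 0]]
  ]
}}

```text
time_s: 7.78
tcp_pos: [0.4488, -0.4105, 0.0858]
eef_rot: [179.9, -0.2, 179.0]
contact_force: [-0.5, -0.6, -4.2]
gripper_width: 0.0361
gripper_force: 35.0
```

Call:
{"name": "play_rows", "arguments": {
  "rows": [
    [[1, 0, 0, 0.005, 0], [1, 0, 0, 0.01, 0], [1, 0, 0, 0.014, 0], [1, 0, 0, 0.018, 0], [1, 0, 0, 0.022, 0], [1, 0, 0, 0.024, 0], [1, 0, 0, 0.025, 0], [1, 0, 0, 0.025, 0]]
  ]
}}

```text
time_s: 8.45
tcp_pos: [0.4498, -0.4118, 0.0759]
eef_rot: [-180.0, 0.0, 179.0]
contact_force: [0.3, 0.9, -4.4]
gripper_width: 0.0364
gripper_force: 35.0
```

```bash
python3 - <<'E'
from h import *
s=r.get_state(); print({k:s[k] for k in ["time_s","tcp_pos","contact_force","gripper_width","gripper_force"]})
i,im=shot("side","s4")
cv2.imwrite("pics/v4.png",cv2.resize(im[60:280,240:512],(742,600),interpolation=cv2.INTER_CUBIC))
E
```

```text
{'time_s': 8.45, 'tcp_pos': array([ 0.4498, -0.4118,  0.0759]), 'contact_force': array([ 0.3236,  0.9201, -4.4015]), 'gripper_width': 0.03638988766020031, 'gripper_force': 35.00608897630613}
```

Call:
{"name": "play_rows", "arguments": {
  "rows": [
    [[1, 0, 0, 0.001, 0], [1, 0, 0, 0.002, 0], [1, 0, 0, 0.003, 0], [1, 0, 0, 0.004, 0], [1, 0, 0, 0.005, 0], [1, 0, 0, 0.005, 0], [1, 0, 0, 0.005, 0], [1, 0, 0, 0.005, 0]]
  ]
}}

```text
time_s: 9.17
tcp_pos: [0.4498, -0.4118, 0.0734]
eef_rot: [-180.0, 0.0, 179.0]
contact_force: [-0.5, 0.5, -0.9]
gripper_width: 0.0362
gripper_force: 35.0
```

Call:
{"name": "play_rows", "arguments": {
  "rows": [
    [[0.35, 0, 0, 0, 0], [0.35, 0, 0, 0, 0], [0.35, 0, 0, 0, 0], [0.35, 0, 0, 0, 0], [0.35, 0, 0, -0.02, 0], [0.35, 0, 0, -0.06, 0], [0.35, 0, 0, -0.12, 0], [0.35, 0, 0, -0.18, 0]]
  ],
  "squeeze": 12
}}

```text
time_s: 9.83
tcp_pos: [0.4492, -0.4116, 0.1645]
eef_rot: [180.0, -0.1, 179.0]
contact_force: [0.1, -0.0, -0.2]
gripper_width: 0.0566
gripper_force: 0.0
```

```bash
python3 - <<'E'
from h import *
s=r.get_state(); print({k:s[k] for k in ["time_s","tcp_pos","contact_force","gripper_width","gripper_force"]})
print(tomove([.3894,-.2335,.28]))
E
```

```text
{'time_s': 9.8333, 'tcp_pos': array([ 0.4492, -0.4116,  0.1645]), 'contact_force': array([ 0.0957, -0.028 , -0.1661]), 'gripper_width': 0.05663630862311239, 'gripper_force': 0.0}
(array([ 0.1262,  0.3541, -0.2308]), None)
```

Call:
{"name": "play_rows", "arguments": {
  "rows": [
    [[0.2, 0, 0, -0.08, -0.05], [0.2, 0.01, 0.02, -0.15, -0.13], [0.2, 0.03, 0.07, -0.2, -0.21], [0.2, 0.05, 0.13, -0.23, -0.29], [0.2, 0.07, 0.19, -0.23, -0.37], [0.2, 0.09, 0.25, -0.23, -0.45], [0.2, 0.11, 0.3, -0.23, -0.53], [0.2, 0.126, 0.34, -0.23, -0.61]]
  ]
}}

```text
time_s: 10.5
tcp_pos: [0.3888, -0.2392, 0.2794]
eef_rot: [-179.9, 0.1, -128.2]
contact_force: [0.3, 0.8, 0.7]
gripper_width: 0.0703
gripper_force: 0.0
```

```bash
python3 - <<'E'
from h import *
s=r.get_state(); print({k:s[k] for k in ["time_s","tcp_pos","eef_rot","contact_force","gripper_width"]})
print(tomove([.3894,-.2335,.28],-91))
E
```

```text
{'time_s': 10.5, 'tcp_pos': array([ 0.3888, -0.2392,  0.2794]), 'eef_rot': array([-179.9136,    0.0588, -128.229 ]), 'contact_force': array([0.3379, 0.7666, 0.6866]), 'gripper_width': 0.07030894256830707}
(array([-0.0098,  0.0061, -0.0012]), np.float64(-0.43317875431789177))
```

Call:
{"name": "play_rows", "arguments": {
  "rows": [
    [[0.2, -0.01, 0.006, 0, -0.08], [0.2, -0.01, 0.006, 0, -0.16], [0.2, -0.01, 0.006, 0, -0.24], [0.2, -0.01, 0.006, 0, -0.32], [0.2, -0.01, 0.006, 0, -0.4], [0.2, -0.01, 0.006, 0, -0.433], [0.2, -0.01, 0.006, 0, -0.433], [0.2, -0.01, 0.006, 0, -0.433]]
  ]
}}

```text
time_s: 11.17
tcp_pos: [0.3905, -0.2349, 0.2789]
eef_rot: [-179.9, -0.0, -91.5]
contact_force: [-0.0, -0.2, -0.5]
gripper_width: 0.0698
gripper_force: 0.0
```

```bash
python3 - <<'E'
from h import *
i,im=shot("wrist","w5"); s=r.get_state(); print({k:s[k] for k in ["time_s","tcp_pos","eef_rot"]})
for z in (.172+.0,):
  print("bar ends px",[proj(i,[.3894+d[0],-.2335+d[1],.184]).round() for d in ((-.0009,-.05),(0,0),(.0009,.05))])
print("lid corners px",[proj(i,box([.4585,-.235,0],np.radians(-1),[x,y,.15])).round() for x,y in ((-.086,.113),(-.086,-.113),(.086,-.113))])
m=(im.max(2)<45).astype(np.uint8); n,l,st,c=cv2.connectedComponentsWithStats(m)
for k in range(1,n):
    if st[k,4]>150: print(st[k],c[k].round(1))
E
```

```text
{'time_s': 11.2167, 'tcp_pos': array([ 0.3905, -0.2349,  0.2788]), 'eef_rot': array([-179.9619,   -0.0088,  -91.4986])}
bar ends px [array([254., 121.]), array([255., 178.]), array([255., 231.])]
lid corners px [array([271., 271.]), array([273.,  46.]), array([85., 51.])]
[    0     0   512   377 37867] [150.1 258.4]
[100   0  11  49 277] [104.8  22.9]
[113   0   9  49 214] [117.2  25. ]
[123   0  15  49 465] [129.   25.6]
[ 135    0   39   48 1316] [153.2  23.7]
[  187     0   164   269 11544] [283.2 126.6]
[174  17  13  30 267] [179.9  33.2]
[ 243  112   19  121 1155] [251.5 177.3]
[155 228  30  40 732] [173.5 251.7]
[ 376  230  136   97 4860] [438.4 263.8]
[154 298  17  20 212] [161.4 306.4]
[ 232  298   42   31 1171] [253.1 312.8]
[285 298  20  31 543] [295.6 314. ]
[382 377  70   7 230] [423.  381.5]
```

```bash
python3 - <<'E'
from h import *
i=r.camera_info("wrist"); im=cv2.imread("pics/w5.png")
P=[]
for v in range(135,216,5):
    c=np.where(im[v,235:275].max(1)<45)[0]+235; P.append((c.mean(),v,len(c)))
P=np.array(P); print(P[::3])
w=np.array([onz(i,u,v,.184) for u,v,_ in P]); a=np.polyfit(w[:,1],w[:,0],1); print("yaw",np.degrees(np.arctan(-a[0])),"x at -.2335",np.polyval(a,-.2335))
# lid right edge / front edge grey mask
h=cv2.cvtColor(im,cv2.COLOR_BGR2HSV); 
for v in (80,100,150,200): 
    row=im[v,255:300].max(1).astype(int); print(v,row.tolist())
print(tomove([np.polyval(a,-.2335),-.2335,.134],-91))
E
```

```text
[[257.8    135.      10.    ]
 [257.8    150.      10.    ]
 [259.1111 165.       9.    ]
 [255.7143 180.      14.    ]
 [256.4615 195.      13.    ]
 [256.5    210.      14.    ]]
yaw -3.001208788651692 x at -.2335 0.38740314526317327
80 [192, 192, 191, 191, 192, 192, 192, 191, 192, 192, 191, 192, 193, 196, 157, 101, 65, 40, 27, 24, 37, 43, 40, 35, 34, 34, 40, 39, 38, 39, 40, 44, 43, 38, 36, 36, 37, 37, 39, 50, 58, 59, 54, 43, 38]
100 [189, 189, 188, 190, 190, 188, 189, 189, 189, 190, 189, 190, 189, 192, 166, 110, 61, 41, 30, 46, 53, 49, 42, 34, 34, 34, 36, 39, 41, 41, 43, 47, 43, 38, 39, 39, 44, 45, 44, 57, 61, 57, 49, 42, 40]
150 [31, 37, 87, 108, 155, 182, 183, 184, 184, 182, 183, 183, 182, 184, 162, 139, 94, 27, 32, 39, 42, 45, 47, 40, 37, 36, 34, 38, 42, 47, 54, 58, 56, 43, 40, 43, 42, 43, 44, 41, 40, 37, 39, 38, 38]
200 [25, 21, 62, 95, 104, 103, 104, 105, 106, 105, 105, 105, 106, 104, 95, 86, 59, 25, 24, 27, 21, 24, 22, 22, 25, 28, 26, 24, 25, 24, 23, 23, 22, 26, 32, 32, 30, 27, 29, 29, 23, 26, 29, 24, 24]
(array([-0.0027,  0.0064,  0.2895]), np.float64(-0.005801918000934335))
```

```bash
python3 - <<'E'
from h import *
i=r.camera_info("wrist"); im=cv2.imread("pics/w5.png")
P=[]
for v in range(135,216,5):
    c=np.where(im[v,236:264].max(1)<70)[0]+236; P.append((c.mean(),v,len(c)))
P=np.array(P); print(P[::4])
w=np.array([onz(i,u,v,.184) for u,v,_ in P]); a=np.polyfit(w[:,1],w[:,0],1); print("yaw",np.degrees(np.arctan(-a[0])),"x at -.2335",np.polyval(a,-.2335))
f=np.array([onz(i,u,v,.15) for u,v in ((269.3,80),(269.6,100),(270.5,150),(271,200))]); b=np.polyfit(f[:,1],f[:,0],1); print("front yaw",np.degrees(np.arctan(-b[0])),np.polyval(b,-.2335))
print("ends y",onz(i,251,112,.184),onz(i,253,233,.184))
print(tomove([np.polyval(a,-.2335),-.2335,.134],-91))
E
```

```text
[[251. 135.  11.]
 [251. 155.  11.]
 [251. 175.  11.]
 [252. 195.  11.]
 [252. 215.  19.]]
yaw -0.6855947716619393 x at -.2335 0.39234203755356434
front yaw 0.1418432948640455 0.3736747192841098
ends y [ 0.3911 -0.291   0.184 ] [ 0.3922 -0.1813  0.184 ]
(array([-0.003 , -0.0035,  0.2895]), np.float64(-0.005801918000934335))
```

Call:
{"name": "play_rows", "arguments": {
  "rows": [
    [[0.2, 0, -0.0035, 0.03, -0.005], [0.2, 0, -0.0035, 0.08, -0.008], [0.2, 0, -0.0035, 0.13, -0.01], [0.2, 0, -0.0035, 0.18, -0.01], [0.2, 0, -0.0035, 0.23, -0.01], [0.2, 0, -0.0035, 0.27, -0.01], [0.2, 0, -0.0035, 0.288, -0.01], [0.4, 0, -0.0035, 0.288, -0.01]]
  ]
}}

```text
time_s: 11.88
tcp_pos: [0.391, -0.2347, 0.1326]
eef_rot: [179.8, 0.0, -90.6]
contact_force: [-0.6, -0.5, 0.5]
gripper_width: 0.0673
gripper_force: 0.0
```

Call:
{"name": "play_rows", "arguments": {
  "rows": [
    [[0.6, 0, 0, 0, 0], [0.8, 0, 0, 0, 0], [1, 0, 0, 0, 0], [1, 0, 0, 0, 0], [1, 0, 0, 0, 0], [1, 0, 0, 0, 0], [1, 0, 0, 0, 0], [1, 0, 0, 0, 0]]
  ]
}}

```text
time_s: 12.55
tcp_pos: [0.3923, -0.2349, 0.1343]
eef_rot: [-180.0, -0.0, -90.5]
contact_force: [-0.6, 0.9, -0.1]
gripper_width: 0.0161
gripper_force: 0.0
```

Call:
{"name": "play_rows", "arguments": {
  "rows": [
    [[1, 0, 0, 0, 0], [1, 0, 0, 0, 0], [1, 0, 0, 0, 0], [1, 0, 0, 0, 0], [1, 0, 0, 0, 0], [1, 0, 0, 0, 0], [1, 0, 0, 0, 0], [1, 0, 0, 0, 0]]
  ]
}}

```text
time_s: 13.22
tcp_pos: [0.3921, -0.2349, 0.1342]
eef_rot: [180.0, 0.0, -90.5]
contact_force: [-1.7, 0.4, 2.6]
gripper_width: 0.0097
gripper_force: 12.0
```

```bash
python3 - <<'E'
from h import *
s=r.get_state(); print({k:s[k] for k in ["time_s","tcp_pos","eef_rot","contact_force","gripper_width","gripper_force"]})
R=np.hypot(.154,.059); f0=np.arctan2(.059,-.154)
for t in np.linspace(0,1.7,18):
    f=f0-t; dx=R*np.cos(f)+.154; dz=R*np.sin(f)-.059; print(round(t,2),"ty %.3f tz %.3f"%(-dx/.5,-dz/.5))
E
```

```text
{'time_s': 13.2167, 'tcp_pos': array([ 0.3921, -0.2349,  0.1342]), 'eef_rot': array([179.981 ,   0.0008, -90.5165]), 'contact_force': array([-1.7234,  0.4141,  2.5562]), 'gripper_width': 0.009731588696690024, 'gripper_force': 11.999812424182892}
0.0 ty 0.000 tz 0.000
0.1 ty -0.013 tz -0.030
0.2 ty -0.030 tz -0.059
0.3 ty -0.049 tz -0.086
0.4 ty -0.070 tz -0.111
0.5 ty -0.094 tz -0.133
0.6 ty -0.120 tz -0.153
0.7 ty -0.148 tz -0.171
0.8 ty -0.178 tz -0.185
0.9 ty -0.209 tz -0.197
1.0 ty -0.241 tz -0.205
1.1 ty -0.273 tz -0.210
1.2 ty -0.306 tz -0.212
1.3 ty -0.339 tz -0.210
1.4 ty -0.372 tz -0.206
1.5 ty -0.404 tz -0.198
1.6 ty -0.435 tz -0.186
1.7 ty -0.465 tz -0.172
```

Call:
{"name": "play_rows", "arguments": {
  "rows": [
    [[1, 0, -0.006, -0.015, 0], [1, 0, -0.013, -0.03, 0], [1, 0, -0.021, -0.045, 0], [1, 0, -0.03, -0.059, 0], [1, 0, -0.049, -0.086, 0], [1, 0, -0.07, -0.111, 0], [1, 0, -0.082, -0.122, 0], [1, 0, -0.094, -0.133, 0]]
  ]
}}

```text
time_s: 13.88
tcp_pos: [0.4385, -0.2357, 0.2023]
eef_rot: [179.9, -0.0, -90.5]
contact_force: [-9.2, 0.3, 5.9]
gripper_width: 0.0095
gripper_force: 12.0
```

Call:
{"name": "play_rows", "arguments": {
  "rows": [
    [[1, 0, -0.013, -0.01, 0], [1, 0, -0.026, -0.02, 0], [1, 0, -0.04, -0.03, 0], [1, 0, -0.054, -0.038, 0], [1, 0, -0.069, -0.045, 0], [1, 0, -0.084, -0.052, 0], [1, 0, -0.1, -0.058, 0], [1, 0, -0.115, -0.064, 0]]
  ]
}}

```text
time_s: 14.55
tcp_pos: [0.4979, -0.2364, 0.2337]
eef_rot: [-179.9, -0.1, -90.5]
contact_force: [-1.6, -3.9, 1.8]
gripper_width: 0.0092
gripper_force: 12.0
```

```bash
python3 - <<'E'
from h import *
s=r.get_state(); print({k:s[k] for k in ["time_s","tcp_pos","eef_rot","contact_force","moment","gripper_width","gripper_force"]})
E
```

```text
{'time_s': 14.55, 'tcp_pos': array([ 0.4979, -0.2364,  0.2337]), 'eef_rot': array([-179.9312,   -0.0599,  -90.509 ]), 'contact_force': array([-1.581 , -3.9141,  1.7734]), 'moment': array([-1.6807,  0.9503, -0.0177]), 'gripper_width': 0.009226139186166084, 'gripper_force': 11.999828964471817}
```

Call:
{"name": "play_rows", "arguments": {
  "rows": [
    [[1, 0, -0.016, -0.004, 0], [1, 0, -0.032, -0.008, 0], [1, 0, -0.048, -0.011, 0], [1, 0, -0.064, -0.013, 0], [1, 0, -0.08, -0.014, 0], [1, 0, -0.097, -0.015, 0], [1, 0, -0.114, -0.014, 0], [1, 0, -0.13, -0.013, 0]]
  ]
}}

```text
time_s: 15.22
tcp_pos: [0.563, -0.2368, 0.239]
eef_rot: [-180.0, -0.0, -90.5]
contact_force: [0.1, -5.6, 1.6]
gripper_width: 0.0095
gripper_force: 12.0
```

Call:
{"name": "play_rows", "arguments": {
  "rows": [
    [[1, 0, -0.016, 0.002, 0], [1, 0, -0.033, 0.004, 0], [1, 0, -0.049, 0.008, 0], [1, 0, -0.065, 0.012, 0], [1, 0, -0.081, 0.018, 0], [1, 0, -0.096, 0.024, 0], [1, 0, -0.108, 0.029, 0], [1, 0, -0.118, 0.034, 0]]
  ]
}}

```text
time_s: 15.88
tcp_pos: [0.6215, -0.2369, 0.2216]
eef_rot: [180.0, 0.0, -90.5]
contact_force: [0.1, -4.2, 0.1]
gripper_width: 0.0093
gripper_force: 12.0
```

Call:
{"name": "play_rows", "arguments": {
  "rows": [
    [[1, 0, -0.003, 0.001, 0], [1, 0, -0.006, 0.002, 0], [1, 0, -0.008, 0.004, 0], [1, 0, -0.008, 0.004, 0], [1, 0, -0.008, 0.004, 0], [1, 0, -0.008, 0.004, 0], [1, 0, -0.008, 0.004, 0], [1, 0, -0.008, 0.004, 0]]
  ]
}}

```text
time_s: 16.55
tcp_pos: [0.6244, -0.2369, 0.22]
eef_rot: [180.0, 0.0, -90.5]
contact_force: [-2.6, -4.9, -1.4]
gripper_width: 0.0094
gripper_force: 12.0
```

Call:
{"name": "play_rows", "arguments": {
  "rows": [
    [[0.78, 0, 0, 0, 0], [0.78, 0, 0, 0, 0], [0.78, 0, 0, 0, 0], [0.78, 0, 0, -0.02, 0], [0.78, 0, 0, -0.06, 0], [0.78, 0, 0, -0.12, 0], [0.78, 0, 0, -0.19, 0], [0.78, 0, 0, -0.25, 0]]
  ]
}}

```text
time_s: 17.22
tcp_pos: [0.6249, -0.2369, 0.3485]
eef_rot: [-179.9, -0.0, -90.5]
contact_force: [0.7, -1.1, 0.4]
gripper_width: 0.0195
gripper_force: 0.0
```

```bash
python3 - <<'E'
from h import *
s=r.get_state(); print({k:s[k] for k in ["time_s","tcp_pos","eef_rot","joints","contact_force","gripper_width"]})
print(tomove([.425,-.235,.37],179.5))
E
```

```text
{'time_s': 17.2167, 'tcp_pos': array([ 0.6249, -0.2369,  0.3485]), 'eef_rot': array([-179.8949,   -0.027 ,  -90.4918]), 'joints': array([ -4.0716,  17.0008,  15.5832,   0.0204, -88.4758,   3.5793]), 'contact_force': array([ 0.6767, -1.1264,  0.3771]), 'gripper_width': 0.019481562532590358}
(array([-0.0004,  0.3997, -0.0438]), np.float64(-1.0471026541028725))
```

Call:
{"name": "play_rows", "arguments": {
  "rows": [
    [[0.5, 0, 0.03, -0.02, 0.08], [0.3, 0, 0.08, -0.04, 0.16], [0.2, 0, 0.14, -0.044, 0.25], [0, 0, 0.2, -0.044, 0.33], [0, 0, 0.27, -0.044, 0.41], [0, 0, 0.33, -0.044, 0.5], [0, 0, 0.38, -0.044, 0.58], [0, 0, 0.4, -0.044, 0.66]]
  ]
}}

```text
time_s: 17.88
tcp_pos: [0.4222, -0.2351, 0.3695]
eef_rot: [-179.9, 0.2, -147.6]
contact_force: [1.4, 0.5, 0.3]
gripper_width: 0.0671
gripper_force: 0.0
```

Call:
{"name": "play_rows", "arguments": {
  "rows": [
    [[0, 0, 0, 0, 0.08], [0, 0, 0, 0, 0.16], [0, 0, 0, 0, 0.24], [0, 0, 0, 0, 0.32], [0, 0, 0, 0, 0.387], [0, 0, 0, 0, 0.387], [0, 0, 0, 0, 0.387], [0, 0, 0, 0, 0.387]]
  ]
}}

```text
time_s: 18.55
tcp_pos: [0.4249, -0.2351, 0.3677]
eef_rot: [-180.0, 0.0, 179.7]
contact_force: [0.2, -0.3, 0.5]
gripper_width: 0.0879
gripper_force: 0.0
```

```bash
python3 - <<'E'
from h import *
i,im=shot("wrist","w6"); s=r.get_state(); print({k:s[k] for k in ["time_s","tcp_pos","eef_rot"]})
cv2.imwrite("pics/w6b.png",cv2.resize(im[60:320,60:420],(792,572),interpolation=cv2.INTER_CUBIC))
E
```

```text
{'time_s': 18.6, 'tcp_pos': array([ 0.4249, -0.2351,  0.3676]), 'eef_rot': array([179.9974,   0.0332, 179.6684])}
```

View pics/w6b.png

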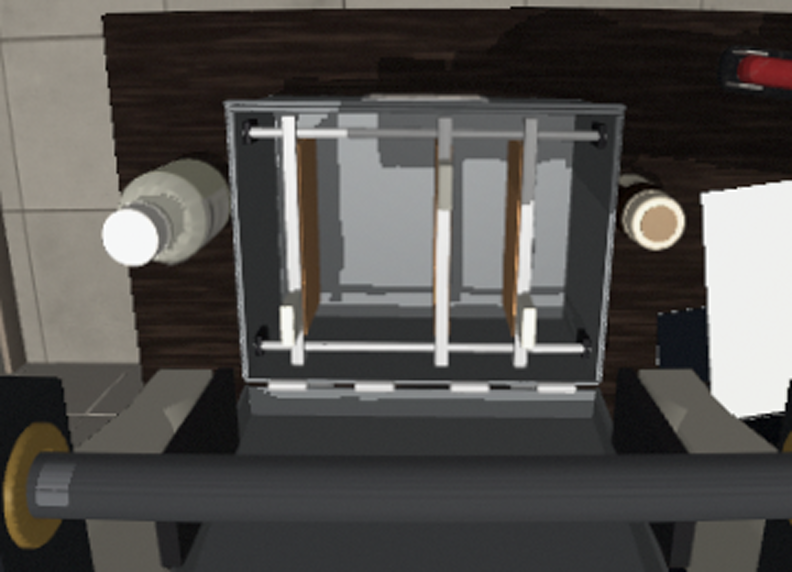

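```bash
python3 - <<'E'
from h import *
i=r.camera_info("wrist"); q=lambda u,v,z: onz(i,u/2.2+60,v/2.2+60,z)
for a,b in (((289,118),(298,362)),((445,120),(442,364)),((530,120),(520,364))):
    A,B=q(*a,.111),q(*b,.111); print("strip",A[:2],B[:2],"len",np.linalg.norm(A-B),"mid",((A+B)/2)[:2],"yaw",np.degrees(np.arctan2((B-A)[1],(B-A)[0])))
print("rim FR FL",q(228,104,.125)[:2],q(624,106,.125)[:2],"BR BL",q(245,382,.125)[:2],q(603,382,.125)[:2])
print("rail front",q(250,132,.105)[:2],q(600,134,.105)[:2],"rear",q(262,347,.105)[:2],q(588,349,.105)[:2])
print("bottle cap",q(131,235,.129))
# folder: side picture
D=r.camera_info("side"); im=cv2.imread("pics/s4.png")
e=lambda u,v,z: onz(D,u/8+140,v/8*80/80+215,z)
# side crop sort.png: scale 8
print("folder strip ends",e(317,105,.087),e(398,472,.087)); A,B=e(317,105,.087),e(398,472,.087); print(np.linalg.norm(A-B),(A+B)/2,np.degrees(np.arctan2(*(A-B)[[1,0]])))
print("binder L",e(231,175,.076),e(288,448,.076),"R",e(420,110,.076),e(484,378,.076))
E
```

```text
strip [ 0.3815 -0.3146] [ 0.5375 -0.3173] len 0.1560388926262734 mid [ 0.4595 -0.3159] yaw -0.9739377344722276
strip [ 0.3834 -0.222 ] [ 0.5392 -0.2235] len 0.15585276773889345 mid [ 0.4613 -0.2228] yaw -0.5503419753904294
strip [ 0.3835 -0.1716] [ 0.5395 -0.1727] len 0.15608772426695905 mid [ 0.4615 -0.1721] yaw -0.42814796429900503
rim FR FL [ 0.3721 -0.347 ] [ 0.3742 -0.1194] BR BL [ 0.5454 -0.3495] [ 0.5465 -0.121 ]
rail front [ 0.39   -0.3398] [ 0.3922 -0.1279] rear [ 0.5294 -0.3415] [ 0.5318 -0.1274]
bottle cap [ 0.4479 -0.4107  0.129 ]
folder strip ends [0.5126 0.3283 0.087 ] [0.3557 0.3673 0.087 ]
0.16166971546601716 [0.4341 0.3478 0.087 ] -13.958668659956665
binder L [0.5075 0.3715 0.076 ] [0.3903 0.4002 0.076 ] R [0.4946 0.2921 0.076 ] [0.3775 0.3211 0.076 ]
```

Call:
{"name": "play_rows", "arguments": {
  "rows": [
    [[0, -0.02, 0.04, -0.02, 0.01], [0, -0.04, 0.11, -0.02, 0.03], [0, -0.05, 0.19, -0.02, 0.05], [0, -0.05, 0.27, -0.02, 0.07], [0, -0.05, 0.35, -0.02, 0.09], [0, -0.05, 0.43, -0.02, 0.11], [0, -0.05, 0.51, -0.02, 0.13], [0, -0.05, 0.59, -0.02, 0.16]]
  ]
}}

```text
time_s: 19.27
tcp_pos: [0.4518, 0.0615, 0.3777]
eef_rot: [180.0, 0.0, 165.8]
contact_force: [0.7, -0.0, -0.0]
gripper_width: 0.0876
gripper_force: 0.0
```

```bash
python3 - <<'E'
from h import *
s=r.get_state(); print({k:s[k] for k in ["time_s","tcp_pos","eef_rot","joints"]})
print(tomove([.41,.355,.3],166))
E
```

```text
{'time_s': 19.2667, 'tcp_pos': array([0.4518, 0.0615, 0.3777]), 'eef_rot': array([179.9586,   0.0433, 165.8094]), 'joints': array([  32.6235,   -4.7958,   -5.5802,    0.0032,  -89.1558, -136.8142])}
(array([0.2252, 0.5485, 0.1557]), np.float64(-0.002217978792034261))
```

Call:
{"name": "play_rows", "arguments": {
  "rows": [
    [[0, 0.03, 0.07, 0.01, 0], [0, 0.06, 0.14, 0.03, 0], [0, 0.09, 0.22, 0.06, 0], [0, 0.12, 0.29, 0.09, 0], [0, 0.14, 0.37, 0.12, 0], [0, 0.16, 0.44, 0.15, 0], [0, 0.17, 0.5, 0.155, 0], [0, 0.18, 0.54, 0.155, 0]]
  ]
}}

```text
time_s: 19.93
tcp_pos: [0.4307, 0.3459, 0.2977]
eef_rot: [-179.8, -0.1, 166.0]
contact_force: [-0.3, -0.0, 0.5]
gripper_width: 0.0879
gripper_force: 0.0
```

Call:
{"name": "play_rows", "arguments": {
  "rows": [
    [[0, 0, 0, 0, 0], [0, 0, 0, 0, 0], [0, 0, 0, 0, 0], [0, 0, 0, 0, 0], [0, 0, 0, 0, 0], [0, 0, 0, 0, 0], [0, 0, 0, 0, 0], [0, 0, 0, 0, 0]]
  ]
}}

```text
time_s: 20.6
tcp_pos: [0.4317, 0.343, 0.3]
eef_rot: [180.0, 0.0, 165.7]
contact_force: [-0.8, -0.7, -0.3]
gripper_width: 0.0873
gripper_force: 0.0
```

```bash
python3 - <<'E'
from h import *
i,im=shot("wrist","w7"); s=r.get_state(); print({k:s[k] for k in ["time_s","tcp_pos","eef_rot","joints"]})
print("pred px",[proj(i,p).round() for p in ([.5126,.3283,.087],[.3557,.3673,.087],[.434,.348,.117])])
m=cv2.inRange(im,(170,170,170),(255,255,255)); n,l,st,c=cv2.connectedComponentsWithStats(m)
for k in range(1,n):
    if st[k,4]>60:
        pts=np.argwhere(l==k)[:,::-1].astype(np.float32); R=cv2.minAreaRect(pts); b=cv2.boxPoints(R); b=b[np.argsort(b[:,1])]
        e1,e2=b[:2].mean(0),b[2:].mean(0)
        print(st[k],"rect",np.round(R[1],1),"ends",e1,e2)
E
```

```text
{'time_s': 20.65, 'tcp_pos': array([0.4316, 0.3431, 0.3   ]), 'eef_rot': array([179.9755,   0.0065, 165.7305]), 'joints': array([  58.8355,    5.7902,   -4.5403,   -0.0009,  -79.6442, -163.1048])}
pred px [array([257., 216.]), array([256.,  84.]), array([257., 158.])]
[ 201   22   90   39 1161] rect [20.  92.7] ends [292.397   31.0744] [202.782   54.7463]
[458  76  21  10 117] rect [ 5.6 21. ] ends [467.4732  78.0415] [468.6439  83.5049]
[470 106  14   9  64] rect [ 6.3 13.6] ends [475.9412 106.7647] [477.4706 112.8824]
[287 149   5  54 218] rect [ 4. 53.] ends [289. 149.] [289. 202.]
[224 153   6  55 224] rect [54.1  4.1] ends [225.0861 152.997 ] [226.9507 207.0707]
[366 152  85  76 388] rect [ 34.2 110.3] ends [440.6372 142.4425] [357.593  215.1062]
[254 157   8  60 366] rect [59.  7.] ends [257.5 157. ] [257.5 216. ]
[  16  161  171  106 7449] rect [118.4 134.7] ends [ 75.7547 184.7693] [125.7308 292.1254]
[471 210  41  20 593] rect [19. 40.] ends [491. 210.] [491. 229.]
[ 303  298   59   31 1306] rect [58. 30.] ends [332. 298.] [332. 328.]
[181 324  21  13 154] rect [ 8.4 19.7] ends [189.5513 326.2919] [192.0162 334.3027]
```

```bash
python3 - <<'E'
from h import *
i=r.camera_info("wrist"); im=cv2.imread("pics/w7.png").astype(int)
g=im.min(2)
for v in list(range(76,224,6)):
    print(v,g[v,246:272].tolist())
E
```

```text
76 [21, 21, 21, 19, 20, 21, 20, 20, 17, 13, 16, 15, 15, 19, 20, 20, 23, 19, 19, 25, 25, 22, 17, 13, 16, 10]
82 [22, 24, 23, 24, 22, 22, 20, 14, 11, 11, 12, 10, 13, 11, 14, 14, 13, 11, 12, 11, 13, 13, 15, 15, 14, 15]
88 [17, 17, 21, 21, 20, 22, 22, 26, 65, 85, 86, 87, 87, 87, 55, 10, 13, 14, 12, 13, 15, 16, 18, 18, 15, 14]
94 [9, 11, 10, 11, 12, 15, 9, 61, 128, 153, 153, 156, 156, 151, 99, 14, 13, 15, 11, 13, 13, 11, 11, 12, 10, 11]
100 [16, 14, 14, 15, 15, 14, 15, 44, 122, 151, 152, 157, 156, 153, 101, 17, 11, 10, 12, 13, 13, 13, 15, 12, 8, 14]
106 [65, 63, 62, 62, 63, 62, 61, 69, 126, 151, 151, 155, 154, 152, 112, 69, 63, 63, 64, 63, 64, 64, 62, 64, 65, 64]
112 [65, 56, 53, 53, 49, 56, 60, 68, 125, 150, 149, 153, 154, 152, 113, 69, 46, 47, 56, 56, 60, 63, 63, 64, 65, 64]
118 [64, 59, 55, 58, 51, 53, 59, 64, 123, 149, 149, 152, 152, 151, 117, 73, 45, 44, 57, 55, 58, 63, 62, 63, 64, 64]
124 [64, 57, 53, 58, 50, 55, 59, 58, 119, 148, 148, 151, 150, 151, 116, 70, 46, 43, 57, 55, 59, 63, 63, 62, 64, 63]
130 [63, 56, 55, 57, 51, 57, 64, 65, 120, 146, 147, 148, 149, 149, 115, 64, 42, 39, 5
[... 1096 characters left out ...]
1, 62, 61]
190 [19, 20, 20, 23, 21, 19, 19, 32, 108, 210, 233, 229, 230, 231, 200, 109, 27, 15, 16, 22, 26, 26, 24, 23, 23, 23]
196 [27, 23, 25, 24, 22, 20, 16, 20, 81, 202, 233, 229, 230, 232, 201, 111, 31, 18, 21, 19, 15, 18, 18, 13, 16, 16]
202 [17, 16, 17, 17, 18, 21, 20, 19, 76, 198, 231, 228, 229, 231, 198, 107, 27, 25, 26, 24, 24, 23, 23, 22, 20, 19]
208 [20, 22, 20, 19, 20, 19, 15, 18, 48, 192, 232, 227, 229, 231, 217, 137, 22, 22, 22, 24, 23, 22, 20, 20, 19, 20]
214 [32, 33, 28, 28, 26, 28, 25, 24, 32, 188, 231, 227, 228, 231, 225, 153, 15, 17, 18, 17, 17, 19, 22, 20, 19, 22]
220 [19, 20, 20, 24, 25, 29, 27, 27, 26, 26, 26, 27, 25, 26, 23, 22, 22, 23, 22, 23, 22, 16, 19, 19, 19, 19]
```

```bash
python3 - <<'E'
from h import *
i=r.camera_info("wrist")
A=onz(i,258.2,217,.087);B=onz(i,257,87.5,.087); print(A,B,np.linalg.norm(A-B),"mid",(A+B)/2,"yaw",np.degrees(np.arctan2(*(A-B)[[1,0]])))
t=[onz(i,258.2,v,.117) for v in (147.5,176.5)]; print("tab",t,np.linalg.norm(t[0]-t[1]),(t[0]+t[1])/2)
m=((A+B)/2)[:2]; y=np.degrees(np.arctan2(*(A-B)[[1,0]]))
print(tomove([m[0],m[1],.3],180+y),tomove([m[0],m[1],.055],180+y))
E
```

```text
[0.5148 0.33   0.087 ] [0.3592 0.3673 0.087 ] 0.16005404109451088 mid [0.437  0.3486 0.087 ] yaw -13.47459276482946
tab [array([0.4225, 0.3524, 0.117 ]), array([0.455 , 0.3444, 0.117 ])] 0.03353845562663618 [0.4388 0.3484 0.117 ]
(array([-0.0077,  0.0133, -0.0001]), np.float64(-0.009248873574336455)) (array([-0.0077,  0.0131,  0.4899]), np.float64(-0.009248873574336455))
```

Call:
{"name": "play_rows", "arguments": {
  "rows": [
    [[0, -0.004, 0.006, 0.04, -0.009], [0, -0.008, 0.013, 0.11, -0.009], [0, -0.008, 0.013, 0.19, -0.009], [0, -0.008, 0.013, 0.27, -0.009], [0, -0.008, 0.013, 0.34, -0.009], [0, -0.008, 0.013, 0.4, -0.009], [0, -0.008, 0.013, 0.44, -0.009], [0, -0.008, 0.013, 0.46, -0.009]]
  ],
  "squeeze": 20
}}

```text
time_s: 21.32
tcp_pos: [0.4359, 0.3471, 0.0667]
eef_rot: [-179.8, -0.1, 166.5]
contact_force: [0.0, 0.3, 1.3]
gripper_width: 0.0882
gripper_force: 0.0
```

Call:
{"name": "play_rows", "arguments": {
  "rows": [
    [[0, 0, 0, 0.01, 0], [0, 0, 0, 0.02, 0], [0, 0, 0, 0.028, 0], [0.3, 0, 0, 0.03, 0], [0.6, 0, 0, 0.03, 0], [0.8, 0, 0, 0.03, 0], [1, 0, 0, 0.03, 0], [1, 0, 0, 0.03, 0]]
  ]
}}

```text
time_s: 21.98
tcp_pos: [0.4372, 0.349, 0.0553]
eef_rot: [179.9, 0.0, 166.5]
contact_force: [0.2, -0.1, 0.3]
gripper_width: 0.06
gripper_force: 0.0
```

Call:
{"name": "play_rows", "arguments": {
  "rows": [
    [[1, 0, 0, 0, 0], [1, 0, 0, 0, 0], [1, 0, 0, 0, 0], [1, 0, 0, 0, 0], [1, 0, 0, 0, 0], [1, 0, 0, 0, 0], [1, 0, 0, 0, 0], [1, 0, 0, 0, 0]]
  ]
}}

```text
time_s: 22.65
tcp_pos: [0.437, 0.3487, 0.0547]
eef_rot: [-180.0, -0.0, 166.5]
contact_force: [-1.1, -2.7, 0.7]
gripper_width: 0.0076
gripper_force: 20.0
```

```bash
python3 - <<'E'
from h import *
s=r.get_state(); print({k:s[k] for k in ["time_s","tcp_pos","eef_rot","joints","contact_force","gripper_width","gripper_force"]})
E
```

```text
{'time_s': 22.65, 'tcp_pos': array([0.437 , 0.3487, 0.0547]), 'eef_rot': array([-179.9905,   -0.0006,  166.5262]), 'joints': array([  58.6495,   17.0265,  -24.1331,    0.0031,  -48.8496, -162.1254]), 'contact_force': array([-1.1191, -2.7053,  0.7069]), 'gripper_width': 0.0076467701699574646, 'gripper_force': 19.985536336898804}
```

Call:
{"name": "play_rows", "arguments": {
  "rows": [
    [[1, 0, 0, -0.01, 0], [1, 0, 0, -0.03, 0], [1, 0, 0, -0.06, 0], [1, 0, 0, -0.1, 0], [1, 0, 0, -0.16, 0], [1, 0, 0, -0.22, 0], [1, 0, 0, -0.28, 0], [1, 0, 0, -0.34, 0]]
  ]
}}

```text
time_s: 23.32
tcp_pos: [0.4369, 0.3484, 0.2273]
eef_rot: [180.0, 0.0, 166.5]
contact_force: [-0.0, 0.6, -1.3]
gripper_width: 0.0081
gripper_force: 20.0
```

Call:
{"name": "play_rows", "arguments": {
  "rows": [
    [[1, 0, 0, -0.05, 0], [1, 0, -0.02, -0.09, -0.01], [1, 0, -0.06, -0.12, -0.03], [1, -0.01, -0.12, -0.14, -0.05], [1, -0.02, -0.18, -0.14, -0.07], [1, -0.03, -0.25, -0.14, -0.09], [1, -0.04, -0.32, -0.14, -0.11], [1, -0.06, -0.39, -0.14, -0.13]]
  ]
}}

```text
time_s: 23.98
tcp_pos: [0.4197, 0.1505, 0.2959]
eef_rot: [179.9, 0.1, 177.8]
contact_force: [0.4, 0.0, -0.8]
gripper_width: 0.008
gripper_force: 20.0
```

```bash
python3 - <<'E'
from h import *
s=r.get_state(); print({k:s[k] for k in ["time_s","tcp_pos","eef_rot","joints","contact_force","gripper_width","gripper_force"]})
print(tomove([.461,-.269,.295],179.4))
E
```

```text
{'time_s': 23.9833, 'tcp_pos': array([0.4197, 0.1505, 0.2959]), 'eef_rot': array([179.9302,   0.0534, 177.8385]), 'joints': array([  45.1956,   -5.0808,  -16.0114,   -0.0081,  -78.9819, -137.3555]), 'contact_force': array([ 0.4129,  0.0047, -0.8218]), 'gripper_width': 0.00795754556649064, 'gripper_force': 19.998995661735535}
(array([-0.1142, -0.8353,  0.0008]), np.float64(-0.0181690051028338))
```

Call:
{"name": "play_rows", "arguments": {
  "rows": [
    [[1, -0.01, -0.06, 0, -0.01], [1, -0.03, -0.13, 0, -0.018], [1, -0.04, -0.2, 0, -0.018], [1, -0.06, -0.27, 0, -0.018], [1, -0.07, -0.34, 0, -0.018], [1, -0.09, -0.41, 0, -0.018], [1, -0.1, -0.48, 0, -0.018], [1, -0.11, -0.55, 0, -0.018]]
  ]
}}

```text
time_s: 24.65
tcp_pos: [0.4643, -0.1268, 0.2959]
eef_rot: [180.0, 0.1, 179.2]
contact_force: [0.7, -0.0, -1.8]
gripper_width: 0.0079
gripper_force: 20.0
```

Call:
{"name": "play_rows", "arguments": {
  "rows": [
    [[1, 0, -0.06, 0, 0], [1, 0, -0.12, 0, 0], [1, 0, -0.17, 0, 0], [1, 0, -0.22, 0, 0], [1, 0, -0.25, 0, 0], [1, 0, -0.27, 0, 0], [1, 0, -0.28, 0, 0], [1, 0, -0.28, 0, 0]]
  ]
}}

```text
time_s: 25.32
tcp_pos: [0.4626, -0.2653, 0.295]
eef_rot: [180.0, 0.0, 179.2]
contact_force: [0.2, -0.2, -1.5]
gripper_width: 0.0081
gripper_force: 20.0
```

```bash
python3 - <<'E'
from h import *
s=r.get_state(); print({k:s[k] for k in ["time_s","tcp_pos","eef_rot","contact_force","gripper_width","gripper_force"]})
print(tomove([.461,-.269,.295],179.4))
i,im=shot("wrist","w8")
# strip expected: local +-.0795 along tool x about tcp, z= tcp+.0323 (strip top)
t=s["tcp_pos"]; y=np.radians(s["eef_rot"][2])
for d in (.0795,-.0795): print("pred",proj(i,t+[d*np.cos(y),d*np.sin(y),.0323]))
g=im.min(2).astype(int); 
for v in (60,80,100,120,140,160,180,200): print(v,g[v,225:285:2].tolist())
E
```

```text
{'time_s': 25.3167, 'tcp_pos': array([ 0.4626, -0.2653,  0.295 ]), 'eef_rot': array([179.9982,   0.0049, 179.1894]), 'contact_force': array([ 0.2479, -0.225 , -1.4703]), 'gripper_width': 0.008108425077305382, 'gripper_force': 19.997384548187256}
(array([ 0.0032, -0.0074, -0.0001]), np.float64(-0.0024509279781028304))
pred [251.406   80.7516]
pred [251.4887 358.7724]
60 [22, 23, 22, 19, 19, 21, 22, 20, 19, 20, 21, 21, 17, 20, 18, 21, 20, 18, 16, 16, 16, 21, 19, 19, 21, 21, 20, 21, 19, 19]
80 [63, 73, 92, 92, 93, 94, 94, 93, 93, 94, 93, 95, 94, 95, 94, 94, 95, 95, 94, 94, 93, 92, 93, 93, 92, 92, 63, 62, 63, 62]
100 [93, 93, 92, 93, 93, 92, 93, 94, 94, 94, 161, 241, 241, 241, 243, 244, 241, 239, 147, 96, 96, 96, 96, 96, 95, 96, 96, 95, 53, 35]
120 [90, 91, 90, 92, 91, 91, 92, 91, 91, 87, 161, 240, 240, 240, 242, 243, 239, 236, 116, 78, 93, 94, 93, 93, 93, 94, 93, 94, 41, 35]
140 [89, 89, 88, 88, 90, 90, 89, 89, 89, 74, 95, 143, 143, 144, 148, 152, 148, 145, 93, 82, 89, 91, 92, 91, 92, 92, 92, 86, 35, 34]
160 [86, 86, 87, 131, 158, 158, 159, 159, 158, 125, 93, 141, 142, 143, 146, 148, 146, 143, 89, 134, 158, 157, 157, 87, 88, 88, 89, 71, 35, 37]
180 [83, 84, 84, 84, 86, 86, 86, 85, 86, 76, 90, 138, 141, 141, 144, 145, 145, 139, 87, 93, 111, 111, 110, 110, 109, 109, 86, 55, 38, 49]
200 [46, 48, 48, 48, 46, 47, 47, 46, 48, 45, 85, 138, 138, 139, 141, 143, 142, 134, 86, 46, 46, 46, 47, 47, 48, 48, 46, 47, 48, 89]
```

```bash
python3 - <<'E'
from h import *
i=r.camera_info("wrist"); g=cv2.imread("pics/w8.png").min(2).astype(int); s=r.get_state(); t=s["tcp_pos"]
print(g[78:104,253].tolist())
print([ (v,[round(float(x),1) for x in (np.where(g[v,240:266]>118)[0]+240)[[0,-1]]]) for v in (96,104,112,125,145,170,190,205)])
v=np.where(g[78:110,253]>170)[0][0]+78-.5; p=onz(i,253,v,t[2]+.0323); print("front end",v,p,"folder mid x",p[0]+.0795, "off",p[0]+.0795-t[0])
E
```

```text
[85, 43, 94, 119, 187, 234, 243, 243, 243, 243, 243, 243, 243, 243, 243, 243, 243, 243, 243, 243, 243, 243, 243, 243, 243, 243]Traceback (most recent call last):
  File "<stdin>", line 4, in <module>
IndexError: index 0 is out of bounds for axis 0 with size 0
```

Call:
{"name": "play_rows", "arguments": {
  "rows": [
    [[1, 0.004, -0.007, 0.01, -0.002], [1, 0.004, -0.007, 0.05, -0.002], [1, 0.004, -0.007, 0.1, -0.002], [1, 0.004, -0.007, 0.16, -0.002], [1, 0.004, -0.007, 0.22, -0.002], [1, 0.004, -0.007, 0.28, -0.002], [1, 0.004, -0.007, 0.33, -0.002], [1, 0.004, -0.007, 0.36, -0.002]]
  ]
}}

```text
time_s: 26.03
tcp_pos: [0.4591, -0.2669, 0.1118]
eef_rot: [179.9, -0.2, 179.5]
contact_force: [-0.7, 0.7, -2.3]
gripper_width: 0.0082
gripper_force: 20.0
```

```bash
python3 - <<'E'
from h import *
i,im=shot("wrist","w9"); s=r.get_state(); t=s["tcp_pos"]; print({k:s[k] for k in ["time_s","tcp_pos","eef_rot","contact_force","gripper_width","gripper_force"]})
print("pred front strip end",proj(i,[t[0]-.0795,t[1],t[2]+.0323]),"rail front centre px",[proj(i,[.391,t[1]+d,.105]).round(1) for d in (-.02,.02)])
print("rim front px",proj(i,[.3735,t[1],.125]))
g=im.min(2).astype(int)
for u in (215,225,253,285,295): print(u,g[20:120,u].tolist())
E
```

```text
{'time_s': 26.0833, 'tcp_pos': array([ 0.458 , -0.2666,  0.1098]), 'eef_rot': array([179.8694,  -0.3434, 179.4516]), 'contact_force': array([-1.2677,  1.2274, -3.1389]), 'gripper_width': 0.007885470185658185, 'gripper_force': 19.997059106826782}
pred front strip end [250.746   78.1694] rail front centre px [array([216.8, 102.6]), array([285.8, 102. ])]
rim front px [250.8225  68.9773]
215 [31, 33, 33, 37, 42, 47, 49, 49, 49, 44, 39, 34, 37, 37, 37, 33, 30, 30, 29, 30, 32, 37, 37, 36, 35, 33, 33, 33, 33, 32, 27, 32, 29, 31, 29, 30, 31, 32, 37, 38, 44, 49, 41, 37, 27, 70, 145, 168, 185, 177, 124, 175, 191, 196, 190, 158, 103, 68, 69, 70, 99, 207, 230, 230, 230, 165, 135, 135, 135, 136, 135, 135, 227, 230, 229, 229, 228, 179, 225, 243, 250, 254, 255, 254, 252, 245, 230, 192, 175, 176, 176, 176, 176, 177, 177, 178, 178, 178, 180, 161]
225 [31, 34, 35, 39, 43, 48, 49, 51, 51, 46, 41, 38, 37, 37, 36, 34, 32, 33, 32, 33, 34, 36, 35, 32, 33, 33, 33, 33, 32, 31, 32, 31, 31, 29, 30, 30, 33, 36, 41, 42, 41, 44, 42, 39, 30, 77, 144, 167, 184, 170, 126, 175, 191, 194, 188, 162, 106, 68, 69, 70, 6
[... 862 characters left out ...]
172, 154, 184, 195, 192, 179, 125, 67, 70, 70, 70, 168, 222, 230, 229, 229, 162, 140, 142, 141, 141, 141, 141, 141, 141, 141, 141, 133, 207, 232, 179, 194, 215, 207, 178, 167, 155, 135, 124, 139, 138, 138, 139, 138, 137, 138, 139, 137, 138, 138]
295 [30, 32, 33, 30, 28, 33, 32, 38, 38, 37, 36, 38, 37, 38, 37, 36, 36, 32, 34, 38, 44, 48, 48, 45, 43, 41, 39, 36, 31, 30, 30, 29, 29, 29, 32, 33, 36, 39, 39, 37, 33, 33, 32, 29, 30, 36, 100, 159, 173, 188, 176, 148, 181, 193, 192, 183, 134, 68, 69, 69, 69, 107, 136, 142, 142, 142, 142, 141, 141, 142, 141, 142, 141, 141, 140, 141, 141, 124, 150, 167, 177, 191, 214, 211, 180, 170, 156, 138, 126, 138, 138, 138, 138, 138, 138, 137, 139, 139, 137, 136]
```

Call:
{"name": "play_rows", "arguments": {
  "rows": [
    [[1, 0, 0, 0, 0], [1, 0, 0, 0, 0], [1, 0, 0, 0, 0], [1, 0, 0, 0, 0], [1, 0, 0, 0, 0], [1, 0, 0, 0, 0], [1, 0, 0, 0, 0], [1, 0, 0, 0, 0]]
  ]
}}

```text
time_s: 26.75
tcp_pos: [0.4609, -0.2684, 0.115]
eef_rot: [-180.0, 0.0, 179.4]
contact_force: [0.8, 0.0, -1.5]
gripper_width: 0.0081
gripper_force: 20.0
```

```bash
python3 - <<'E'
from h import *
i,im=shot("wrist","w10"); s=r.get_state(); t=s["tcp_pos"]; print({k:s[k] for k in ["time_s","tcp_pos","eef_rot","contact_force","moment"]})
g=im.min(2).astype(int)
print(g[70:112,253].tolist()); print(g[70:112,292].tolist())
for v in (78,79,80,81,82,83): p=onz(i,253,v,t[2]+.0323); print(v,"folder mid",p[0]+.0795)
for v in (100,101,102,103): print("rail",v,onz(i,292,v,.105)[0]+.069)
print("hung? strip row starts",[onz(i,225,v,.111)[0]+.0795 for v in (80,81,82)])
E
```

```text
{'time_s': 26.8, 'tcp_pos': array([ 0.4608, -0.2684,  0.1148]), 'eef_rot': array([-179.9995,    0.0123,  179.4106]), 'contact_force': array([-0.7379,  0.9163, -1.6564]), 'moment': array([-0.0274, -0.0544, -0.0216])}
[194, 187, 151, 98, 68, 69, 70, 70, 135, 219, 230, 194, 246, 255, 255, 255, 255, 255, 255, 255, 255, 255, 255, 255, 255, 255, 255, 255, 255, 255, 255, 255, 255, 255, 255, 255, 255, 255, 255, 255, 255, 255]
[193, 189, 168, 120, 70, 69, 69, 69, 95, 198, 229, 186, 151, 145, 143, 142, 140, 141, 141, 141, 141, 141, 141, 141, 133, 158, 170, 181, 203, 212, 197, 177, 164, 149, 131, 140, 139, 139, 137, 138, 138, 138]
78 folder mid 0.4596249612670811
79 folder mid 0.4600709739529176
80 folder mid 0.46051748617531973
81 folder mid 0.4609645011178277
82 folder mid 0.46141202196940806
83 folder mid 0.4618600519246039
rail 100 0.46076754025314326
rail 101 0.4613439027606927
rail 102 0.4619209843285199
rail 103 0.4624987891764323
hung? strip row starts [np.float64(0.4596770539794969), np.float64(0.4602229916841885), np.float64(0.4607695466957568)]
```

Call:
{"name": "play_rows", "arguments": {
  "rows": [
    [[1, 0, 0, 0.01, 0], [1, 0, 0, 0.02, 0], [1, 0, 0, 0.03, 0], [1, 0, 0, 0.04, 0], [1, 0, 0, 0.05, 0], [1, 0, 0, 0.06, 0], [1, 0, 0, 0.067, 0], [1, 0, 0, 0.067, 0]]
  ]
}}

```text
time_s: 27.47
tcp_pos: [0.4602, -0.2682, 0.0802]
eef_rot: [180.0, -0.1, 179.4]
contact_force: [-0.1, 0.2, -0.3]
gripper_width: 0.0081
gripper_force: 20.0
```

Call:
{"name": "play_rows", "arguments": {
  "rows": [
    [[1, 0, 0, 0.001, 0], [1, 0, 0, 0.002, 0], [1, 0, 0, 0.003, 0], [1, 0, 0, 0.004, 0], [1, 0, 0, 0.005, 0], [1, 0, 0, 0.005, 0], [1, 0, 0, 0.005, 0], [1, 0, 0, 0.005, 0]]
  ]
}}

```text
time_s: 28.13
tcp_pos: [0.4608, -0.2684, 0.0788]
eef_rot: [-180.0, 0.0, 179.4]
contact_force: [-0.9, 0.2, -1.1]
gripper_width: 0.0078
gripper_force: 20.0
```

Call:
{"name": "play_rows", "arguments": {
  "rows": [
    [[1, 0, 0, 0.001, 0], [1, 0, 0, 0.002, 0], [1, 0, 0, 0.003, 0], [1, 0, 0, 0.003, 0], [1, 0, 0, 0.003, 0], [1, 0, 0, 0.003, 0], [1, 0, 0, 0.003, 0], [1, 0, 0, 0.003, 0]]
  ]
}}

```text
time_s: 28.8
tcp_pos: [0.461, -0.2685, 0.0784]
eef_rot: [-180.0, 0.0, 179.4]
contact_force: [-3.4, 3.0, 10.2]
gripper_width: 0.0078
gripper_force: 20.0
```

```bash
python3 - <<'E'
from h import *
i,im=shot("wrist","w11"); s=r.get_state(); t=s["tcp_pos"]; print({k:s[k] for k in ["time_s","tcp_pos","contact_force","moment"]})
g=im.min(2).astype(int); print(g[60:112,253].tolist())
print("pred row of strip end hung",proj(i,[.4608-.0795,t[1],.111]),"rail",proj(i,[.3915,t[1],.105]))
E
```

```text
{'time_s': 28.85, 'tcp_pos': array([ 0.461 , -0.2685,  0.0783]), 'contact_force': array([-3.0602,  2.4818,  9.6282]), 'moment': array([ 1.0543,  1.1208, -0.0158])}
[113, 112, 110, 168, 186, 190, 191, 185, 156, 109, 68, 70, 71, 70, 68, 68, 69, 165, 222, 229, 229, 166, 224, 255, 255, 255, 255, 255, 255, 255, 255, 255, 255, 255, 255, 255, 255, 255, 255, 255, 255, 255, 255, 255, 255, 255, 255, 255, 255, 255, 255, 255]
pred row of strip end hung [249.6476  80.4023] rail [250.0025 102.4096]
```

Call:
{"name": "play_rows", "arguments": {
  "rows": [
    [[1, 0, 0, -0.002, 0], [0.7, 0, 0, -0.002, 0], [0.7, 0, 0, -0.002, 0], [0.7, 0, 0, -0.002, 0], [0.7, 0, 0, -0.002, 0], [0.7, 0, 0, -0.002, 0], [0.7, 0, 0, -0.002, 0], [0.7, 0, 0, -0.002, 0]]
  ]
}}

```text
time_s: 29.52
tcp_pos: [0.4607, -0.2684, 0.0781]
eef_rot: [180.0, -0.0, 179.4]
contact_force: [0.0, 0.2, 0.5]
gripper_width: 0.0263
gripper_force: 0.0
```

Call:
{"name": "play_rows", "arguments": {
  "rows": [
    [[0.7, 0, 0, -0.01, 0], [0.7, 0, 0, -0.03, 0], [0.7, 0, 0, -0.06, 0], [0.7, 0, 0, -0.12, 0], [0.7, 0, 0, -0.19, 0], [0.7, 0, 0, -0.27, 0], [0.7, 0, 0, -0.35, 0], [0.7, 0, 0, -0.43, 0]]
  ]
}}

```text
time_s: 30.18
tcp_pos: [0.4602, -0.2684, 0.2966]
eef_rot: [-180.0, 0.1, 179.4]
contact_force: [2.3, -0.6, -0.1]
gripper_width: 0.0266
gripper_force: 0.0
```

Call:
{"name": "play_rows", "arguments": {
  "rows": [
    [[0.7, 0.01, 0, -0.06, 0], [0.7, 0.03, 0, -0.11, 0], [0.7, 0.05, 0, -0.13, 0], [0.7, 0.07, 0, -0.13, 0], [0.7, 0.07, 0, -0.13, 0], [0.7, 0.07, 0, -0.13, 0], [0.7, 0.07, 0, -0.13, 0], [0.7, 0.07, 0, -0.13, 0]]
  ]
}}

```text
time_s: 30.85
tcp_pos: [0.4256, -0.2678, 0.3571]
eef_rot: [180.0, -0.1, 179.4]
contact_force: [0.4, -0.3, 0.9]
gripper_width: 0.026
gripper_force: 0.0
```

```bash
python3 - <<'E'
from h import *
i,im=shot("wrist","w12"); s=r.get_state(); print({k:s[k] for k in ["time_s","tcp_pos","contact_force"]})
j,sd=shot("side","s12")
a=cv2.resize(im[60:300,90:410],(560,420),interpolation=cv2.INTER_CUBIC); b=cv2.resize(sd[80:270,130:400],(240,169))
c=np.zeros((600,560,3),np.uint8); c[:420]=a; c[425:594,:240]=b; d=cv2.resize(sd[200:290,140:240],(200,170)); c[425:595,250:450]=d
cv2.imwrite("pics/fin.png",c)
E
```

```text
{'time_s': 30.9, 'tcp_pos': array([ 0.4257, -0.2679,  0.3572]), 'contact_force': array([ 0.7377, -0.0882,  0.5048])}
```

View pics/fin.png

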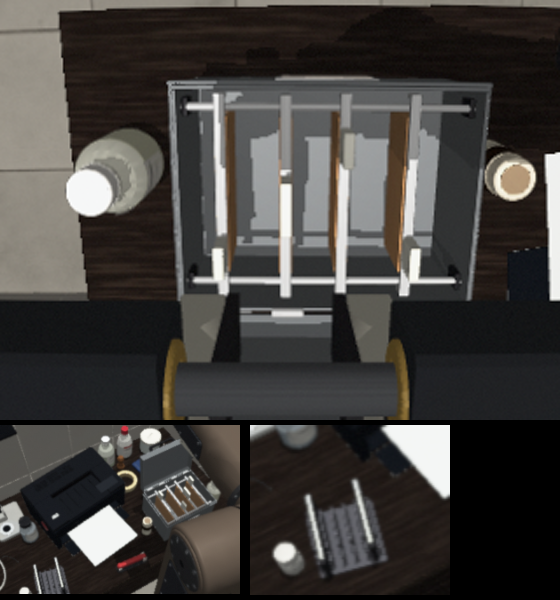

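The final picture shows the folder at column 286, spanning both rails in the gap between its neighbours. The lid is back on its stop, the bottle stands upright at (90, 190), and the two notebooks and the jar are in place.

```bash
python3 - <<'E'
from h import *
print(r.close_job())
E
```

```text
the job is handed in; nothing more can be done
None
```

The job is handed in at about 31 s: the bottle stands upright on the desk to the right of the box, the lid is open on its stop, the folder hangs by both hooks in the gap between two hung folders, and the last pictures show nothing else moved.

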